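# Tip the empty sample bottles into the disposal carton and close it

### The job

Clear away the empty sample bottles: collect the ones lying loose on the bench into the steel tray with the others, then take the tray by its tab and tip it out over the open carton so that every bottle ends up inside (put in any that miss). Stand the empty tray back level on the bench, well clear of the carton, and close the carton: first fold the two end flaps (on its short sides) down flat, and only then the two side flaps (on its long sides) over them. Leave the other lab things where they are.

Things in the scene. Friction and masses are not known exactly. Their poses are not given: they have to be found in the camera images.
- bottle_0: White square plastic sample bottle, 32 x 32 x 72 mm with its round grey cap, 30 g. Origin at mid-length on its axis; own x from base to cap: body x = -36 to +16 mm, cap (diameter 25 mm) +20 to +36 mm. Lies on the bench behind the tray; two or three of bottle_0, 1, 2 are there, else absent.
- bottle_1: White square plastic sample bottle, 32 x 32 x 72 mm with its round grey cap, 30 g. Origin at mid-length on its axis; own x from base to cap: body x = -36 to +16 mm, cap (diameter 25 mm) +20 to +36 mm. Lies on the bench behind the tray; two or three of bottle_0, 1, 2 are there, else absent.
- bottle_2: White square plastic sample bottle, 32 x 32 x 72 mm with its round grey cap, 30 g. Origin at mid-length on its axis; own x from base to cap: body x = -36 to +16 mm, cap (diameter 25 mm) +20 to +36 mm. Lies on the bench behind the tray; two or three of bottle_0, 1, 2 are there, else absent.
- bottle_3: White square plastic sample bottle, 32 x 32 x 72 mm with its round grey cap, 30 g. Origin at mid-length on its axis; own x from base to cap: body x = -36 to +16 mm, cap (diameter 25 mm) +20 to +36 mm. Lies in the tray's rear half (to tray x = 0; front half free), cap forward; one or both are there.
- bottle_4: White square plastic sample bottle, 32 x 32 x 72 mm with its round grey cap, 30 g. Origin at mid-length on its axis; own x from base to cap: body x = -36 to +16 mm, cap (diameter 25 mm) +20 to +36 mm. Lies in the tray's rear half (to tray x = 0; front half free), cap forward; one or both are there.
- tray: Loose stainless tray, 156 (own x) x 126 (y) mm, 0.28 kg. Origin: middle of underside; own x to the open front edge (no wall), z up. Floor 3.5 mm thick, side walls 22 mm high, rear wall 40 mm high at x = -78 mm. Grip tab (8 mm thick, 60 mm wide) on the rear wall leans back 20 degrees, from (-76, 0, 36) to (-95, 0, 87) mm. Bottles slide out from about 20 degrees of tilt.
- tray_grip (a point): Middle of the part of the tray's tab to be gripped across its 8 mm, at (-87, 0, 64) mm in the tray's frame (axes as the tray's).
- tray_lip (a point): Middle of the tray's open front edge, on the floor's upper face, at (78, 0, 3.5) mm in the tray's frame.
- carton: Cardboard carton fixed to the bench, open at the top, 160 mm (own x) by 200 mm (own y) by 115 mm high, walls 4 mm. Origin at the middle of its underside; own x points roughly away from the robot, own y to the left. Four flaps hang at its rim, all opened outward beyond upright at the start.
- carton_mouth (a point): Middle of the carton's mouth, 115 mm above its underside (axes as the carton's).
- end_flap_left (a joint): End flap at the left (own +y) short side of the carton, value in rad: 0 = folded down flat and closed, pi/2 = standing upright, about 1.75 to 2.05 at the start (leaning outward). A 3 mm thick cardboard flap reaching 79 mm from its hinge, 148 mm wide along it. Its hinge is a stiff crease, along the rim at own y = +100 mm, 115 mm up; it stays wherever it is left and moves with well under 2 N.
- end_flap_right (a joint): End flap at the right (own -y) short side of the carton, value in rad: 0 = folded down flat and closed, pi/2 = standing upright, about 1.75 to 2.05 at the start (leaning outward). A 3 mm thick cardboard flap reaching 79 mm from its hinge, 148 mm wide along it. Its hinge is a stiff crease, along the rim at own y = -100 mm, 115 mm up; it stays wherever it is left and moves with well under 2 N.
- side_flap_near (a joint): Side flap at the near (own -x) long side of the carton, value in rad: 0 = folded down flat and closed, pi/2 = standing upright, about 1.75 to 2.05 at the start (leaning outward). A 3 mm thick cardboard flap reaching 79 mm from its hinge, 196 mm wide along it. Its hinge is a stiff crease, along the rim at own x = -80 mm, 118 mm up; it stays wherever it is left and moves with well under 2 N.
- side_flap_far (a joint): Side flap at the far (own +x) long side of the carton, value in rad: 0 = folded down flat and closed, pi/2 = standing upright, about 1.75 to 2.05 at the start (leaning outward). A 3 mm thick cardboard flap reaching 79 mm from its hinge, 196 mm wide along it. Its hinge is a stiff crease, along the rim at own x = +80 mm, 118 mm up; it stays wherever it is left and moves with well under 2 N.
- end_flap_left_edge (a point): Middle of the free edge of the left end flap (79 mm from its hinge).
- end_flap_right_edge (a point): Middle of the free edge of the right end flap (79 mm from its hinge).
- side_flap_near_edge (a point): Middle of the free edge of the near side flap (79 mm from its hinge).
- side_flap_far_edge (a point): Middle of the free edge of the far side flap (79 mm from its hinge).
- standard_amber: Bystander: small amber bottle with a black cap, 56 mm in diameter, 109 mm high, behind the carton. Origin at the middle of its underside. Not part of the job.
- syringe_a: Bystander: syringe, 139 mm long, lying at the front right. Origin at the middle of its underside. Not part of the job.
- beaker: Bystander: clear empty beaker, 64 mm in diameter, 83 mm high, at the front between tray and carton. Origin at the middle of its underside. Not part of the job.

How it is judged:
On the way, in this order (a step that is already met when the one before it is completed fails the run):
1. every bottle lies in the tray, which stands level (x of bottle_0 in the frame of tray between -0.08 and 0.085 m and y of bottle_0 in the frame of tray between -0.064 and 0.064 m and z of bottle_0 in the frame of tray between 0 and 0.09 m and x of bottle_1 in the frame of tray between -0.08 and 0.085 m and y of bottle_1 in the frame of tray between -0.064 and 0.064 m and z of bottle_1 in the frame of tray between 0 and 0.09 m and x of bottle_2 in the frame of tray between -0.08 and 0.085 m and y of bottle_2 in the frame of tray between -0.064 and 0.064 m and z of bottle_2 in the frame of tray between 0 and 0.09 m and x of bottle_3 in the frame of tray between -0.08 and 0.085 m and y of bottle_3 in the frame of tray between -0.064 and 0.064 m and z of bottle_3 in the frame of tray between 0 and 0.09 m and x of bottle_4 in the frame of tray between -0.08 and 0.085 m and y of bottle_4 in the frame of tray between -0.064 and 0.064 m and z of bottle_4 in the frame of tray between 0 and 0.09 m and angle between tray's own z axis and vertical below 0.15 rad), for 0.2 s.
2. the tray is tipped by at least 35 degrees with its open front edge over the carton (angle between tray's own z axis and vertical above 0.6 rad and x of tray_lip in the frame of carton between -0.1 and 0.1 m and y of tray_lip in the frame of carton between -0.13 and 0.13 m and z of tray_lip in the frame of carton above 0.05 m), for 0.1 s.
3. all bottles are in the carton and both end flaps are down, the side flaps still open (x of bottle_0 in the frame of carton between -0.078 and 0.078 m and y of bottle_0 in the frame of carton between -0.098 and 0.098 m and z of bottle_0 in the frame of carton between 0 and 0.115 m and x of bottle_1 in the frame of carton between -0.078 and 0.078 m and y of bottle_1 in the frame of carton between -0.098 and 0.098 m and z of bottle_1 in the frame of carton between 0 and 0.115 m and x of bottle_2 in the frame of carton between -0.078 and 0.078 m and y of bottle_2 in the frame of carton between -0.098 and 0.098 m and z of bottle_2 in the frame of carton between 0 and 0.115 m and x of bottle_3 in the frame of carton between -0.078 and 0.078 m and y of bottle_3 in the frame of carton between -0.098 and 0.098 m and z of bottle_3 in the frame of carton between 0 and 0.115 m and x of bottle_4 in the frame of carton between -0.078 and 0.078 m and y of bottle_4 in the frame of carton between -0.098 and 0.098 m and z of bottle_4 in the frame of carton between 0 and 0.115 m and value of joint each of end_flap_left, end_flap_right below 0.15 rad and value of joint each of side_flap_near, side_flap_far above 0.6 rad), for 0.2 s.
4. both side flaps are down over the end flaps (value of joint each of end_flap_left, end_flap_right, side_flap_near, side_flap_far below 0.15 rad), for 0.2 s.
At the end, for the whole second after the job is handed in: Every bottle is inside the carton, below its rim; all four flaps are folded down to within 0.15 rad of flat; the tray stands level on the bench (within 0.1 rad), released and at rest, its middle more than 200 mm from the carton's; the bystanders are within 30 mm of where they stood (all of step 4 and x of bottle_0 in the frame of carton between -0.078 and 0.078 m and y of bottle_0 in the frame of carton between -0.098 and 0.098 m and z of bottle_0 in the frame of carton between 0 and 0.115 m and x of bottle_1 in the frame of carton between -0.078 and 0.078 m and y of bottle_1 in the frame of carton between -0.098 and 0.098 m and z of bottle_1 in the frame of carton between 0 and 0.115 m and x of bottle_2 in the frame of carton between -0.078 and 0.078 m and y of bottle_2 in the frame of carton between -0.098 and 0.098 m and z of bottle_2 in the frame of carton between 0 and 0.115 m and x of bottle_3 in the frame of carton between -0.078 and 0.078 m and y of bottle_3 in the frame of carton between -0.098 and 0.098 m and z of bottle_3 in the frame of carton between 0 and 0.115 m and x of bottle_4 in the frame of carton between -0.078 and 0.078 m and y of bottle_4 in the frame of carton between -0.098 and 0.098 m and z of bottle_4 in the frame of carton between 0 and 0.115 m and angle between tray's own z axis and vertical below 0.1 rad and height (world z) of tray between -0.01 and 0.012 m and horizontal distance between tray and carton above 0.2 m and linear speed of tray below 0.03 m/s and contact force between the fingers and tray below 0.1 N and distance of each of beaker, standard_amber, syringe_a from where it was at the start of the episode below 0.03 m); the robot touches nothing.
It fails at once if a bystander is moved more than 30 mm from its place or tipped over (distance of any of beaker, standard_amber, syringe_a from where it was at the start of the episode above 0.03 m or angle between any of beaker, standard_amber's own z axis and vertical above 0.5 rad).
Of bottle_0, bottle_1, bottle_2 only 2 to 3 are there at a start; the rules pass over those that are not, and their reading is None.
Of bottle_3, bottle_4 only 1 to 2 are there at a start; the rules pass over those that are not, and their reading is None.
At some moment in a run one of bottle_0, bottle_1, bottle_2 may be knocked a few centimetres aside while the robot is not near it.
It also fails if it takes over 192 s, if anything falls off the work surface, if the arm or the gripper's body presses on something with over 40 N, if the wrist force passes 120 N, or if a joint passes its speed limit or range.

### The arm

A 6-joint arm with a two-finger parallel gripper is mounted at the origin on a cart in front of the work surface, level with it; the furniture and walls round the work are solid. World frame = base frame: x ahead of the robot, y to its left, z up, the work surface at z = 0. Lengths are in m, angles in rad, forces in N, time in s.
With the tool pointing down it reaches from about 0.425 to 0.95 m from the base axis. Payload 3.5 kg.
Tool frame: the origin (TCP) lies midway between the tips of the shut fingers; the grasp point (between the pads) lies 19 mm behind it; z points along the fingers, x is the direction in which the jaws open and shut, and the axes are right-handed (so a half turn about z gives the same grasp; the last joint's range is limited). The gripper opens to 85 mm and grips with 20 to 120 N. Pads are 22 mm wide; open, the fingers measure 114 mm over their backs; the gripper's body (76 mm by 85 mm) begins 54 mm behind the grasp point. The pads swing forward as they close: fully open they stand 13 mm farther back than shut.
Start: joints at [-1.468, 0.286, 1.577, -0, 1.279, -0.15], TCP at [0.169, -0.654, 0.231] pointing down, gripper open.
Joint ranges: [-2.77, 2.77], [-0.9, 2.22], [0.21, 2.48], [-1.53, 4.67], [0.24, 2.81], [-2.84, 2.84]. Speed limits (rad/s): [2.79, 2.79, 3.14, 3.14, 3.14, 3.14].

### API

Orientations are given as a unit quaternion [x, y, z, w].
In Python, from plant import readout, optics, ctrl gives the robot as it stands. The module is installed in compiled form; this text tells all that it offers.
- The arm moves only by the shell command python3 -m crank 'ROWS' [OPENING] [FORCE]. ROWS is text: rows parted by semicolons, each of 6 numbers parted by spaces: the shift along the tool's x, y, z in mm, then the turn, a rotation vector about the tool's x, y, z in rad. In form: dx dy dz ax ay az; .... A call has 1 to 5 rows; each row shifts and turns the commanded pose from where the row before left it, along the tool's axes as they then stand; what a row does not reach is not made up. A row lasts 1/8 s, in which the tool goes at most 62.5 mm and 10.7 degrees, less where a joint would pass 70% of its speed; a pose out of reach is approached as far as the arm can. A call is refused whole if a number of a shift passes 62.5 or a number of a turn 0.188, either way. A call with a gripper value outside its range is refused whole. OPENING is the opening, from -1 (shut) to 1 (fully open), set as the call begins (- or left out, the last holds). The fingers move at their own pace and stop on an object; FORCE is the grip in N (left out, the last holds). Time passes only in rows, so rows that do not move let the fingers close. It gives the time, the measured TCP pose, the force and the opening at its end, in the units of the state.
- readout.get_state(): the state, without advancing time (a new reading comes with each control period).
- optics.read_camera(name): name is "scene" or "side" or "wrist"; returns the picture (400x640x3 uint8, red, green, blue); there is no depth.
- optics.calibration(name): a dict with "mtx" (3x3 intrinsics, pixels), "dist_coeffs" ([k1, k2, p1, p2, k3] as OpenCV has them; the pictures are not rectified), "rvec" (rotation vector, rad) and "tvec" (3), from world to camera coordinates, as OpenCV has them; the wrist camera has in their place "tool_from_camera" (4x4, takes a point from camera to tool coordinates, whose origin is the TCP and whose axes are the tool frame's). Camera axes: x right, y down, z forward; pixel columns grow to the right and rows downward; lengths in m; the calibration is good to about 2 mm. A picture is of the moment at which its call begins: read the wrist's pose just before it. calibration takes no time and is no camera call.
- ctrl.sign_off(): hands the job in, once; it reports no verdict.
Trained networks look in the newest picture that a camera, given by its name, has taken for a name from the list of things; names that differ only in an ending like _2 or _b are one class to them, and where a whole thing is asked for, a point or a joint stands for the part that bears it (a point fixed in the world has none). Each returns a list of dicts, best first, with "p" (0 to 1); they miss things now and then, are a little off and sometimes report something else, mostly with a low value. They report only what shows in the picture. A call takes as long as a camera call.
- optics.recognise(camera, thing): "xy" ([column, row] as shares, 0 to 1, of the picture: columns of its width, rows of its height, amid what is visible of it).
The state is a dict: "time": time; "qpos": joint angles; "dq": joint speeds; "joint_efforts": joint torques, N m; "eef_pos": TCP position; "tcp_rot": TCP orientation; "contact_force": force on the tool from outside, world axes, zero at the start; "wrist_torque": the same for the moment, N m; "opening": opening from 0.0 (shut) to 1.0 (fully open).
Only numpy, scipy, OpenCV 4.12 (cv2) and the standard library are available. Lean on these libraries where they do the work, as an engineer would, in place of code of your own. Each camera call takes 0.05 s, during which the arm holds its last target.

## Working session

There is one attempt and no reset: what is moved stays moved. The work goes in short steps, Python scripts to look and compute and a shell command to move; the robot and the scene stay as the last step left them, time stands still between calls to the robot, and variables do not carry over. Pictures are saved under pics/ and viewed, and the job is handed in when it is done.

```bash
mkdir -p pics; ls; cat > h.py <<'E'
import numpy as np, cv2
from scipy.spatial.transform import Rotation as R
from plant import readout, optics, ctrl
def save(cam,name):
    im=optics.read_camera(cam); cv2.imwrite(f'pics/{name}.png',im[:,:,::-1]); return im
def extr(cam,st=None):
    c=optics.calibration(cam)
    if cam=='wrist':
        st=st or readout.get_state()
        T=np.eye(4);T[:3,:3]=R.from_quat(st['tcp_rot']).as_matrix();T[:3,3]=st['eef_pos']
        W=T@np.array(c['tool_from_camera'])
        return c,np.linalg.inv(W)
    M=np.eye(4);M[:3,:3]=cv2.Rodrigues(np.array(c['rvec'],float))[0];M[:3,3]=np.array(c['tvec']).ravel()
    return c,M
def ray(cam,px,st=None):
    c,M=extr(cam,st)
    u=cv2.undistortPoints(np.array([[px]],float),np.array(c['mtx']),np.array(c['dist_coeffs']))[0,0]
    W=np.linalg.inv(M); d=W[:3,:3]@np.array([u[0],u[1],1.]); return W[:3,3],d/np.linalg.norm(d)
def onplane(cam,px,z,st=None):
    o,d=ray(cam,px,st); return o+d*(z-o[2])/d[2]
def proj(cam,P,st=None):
    c,M=extr(cam,st); P=np.atleast_2d(P)
    return cv2.projectPoints(P.astype(float),cv2.Rodrigues(M[:3,:3])[0],M[:3,3],np.array(c['mtx']),np.array(c['dist_coeffs']))[0][:,0]
def tri(l):
    A=np.zeros((3,3));b=np.zeros(3)
    for o,d in l:
        Q=np.eye(3)-np.outer(d,d);A+=Q;b+=Q@o
    return np.linalg.solve(A,b)
E
python3 - <<'E'
from h import *
st=readout.get_state();print(st)
for c in ['scene','side','wrist']:
    save(c,c+'0')
    k=optics.calibration(c);print(c,np.round(k['mtx'],1).tolist(),k.get('rvec'),k.get('tvec'),k.get('tool_from_camera'))
    _,M=extr(c,st);print('campos',np.linalg.inv(M)[:3,3])
for c in ['scene','side']:
  for t in ['bottle_0','tray','tray_grip','tray_lip','carton','carton_mouth','end_flap_left_edge','end_flap_right_edge','side_flap_near_edge','side_flap_far_edge','standard_amber','syringe_a','beaker']:
    r=optics.recognise(c,t); print(c,t,[(round(d['p'],2),[round(d['xy'][0]*640),round(d['xy'][1]*400)]) for d in r][:6])
print(readout.get_state()['time'])
E
```

```text
pics
{'time': 0.0, 'qpos': array([-1.46803914e+00,  2.87211315e-01,  1.57819549e+00, -1.36148422e-05,
        1.27863507e+00, -1.50038952e-01]), 'dq': array([-6.22721514e-04, -2.68354315e-04, -1.83813031e-04,  2.44445508e-04,
       -1.62696534e-04, -2.07665525e-05]), 'joint_efforts': array([-5.80735086e-04, -4.05980659e+01, -2.92627072e+01, -2.70881965e-04,
        5.79491563e-03, -6.36432027e-07]), 'eef_pos': array([ 0.16875578, -0.65286784,  0.22990675]), 'tcp_rot': array([ 0.79060551, -0.61232461, -0.00084994, -0.00088166]), 'contact_force': array([-0.46213879, -0.09655273, -0.0206004 ]), 'wrist_torque': array([0.02695138, 0.03988807, 0.02388064]), 'opening': 1.0000003479594382}
scene [[379.8, 0.0, 319.0], [0.0, 379.8, 202.2], [0.0, 0.0, 1.0]] [ 0.9806511  -2.25577169  1.24718218] [0.38414283 0.28854153 0.63349659] None
campos [-0.0148632   0.54315717  0.58043022]
side [[419.1, 0.0, 322.7], [0.0, 419.1, 200.0], [0.0, 0.0, 1.0]] [ 2.43953346  0.24971608 -0.075796  ] [-0.52356676 -0.02479073  1.42976815] None
campos [ 0.68729597 -0.80943424  1.0915192 ]
wrist [[284.3, 0.0, 318.8], 
[... 939 characters left out ...]
]
scene syringe_a []
scene beaker [(0.92, [356, 251]), (0.62, [367, 177])]
side bottle_0 [(0.76, [361, 198]), (0.69, [361, 181]), (0.48, [316, 166])]
side tray [(0.76, [332, 160])]
side tray_grip [(0.8, [329, 161])]
side tray_lip [(0.75, [332, 164])]
side carton [(0.66, [312, 230]), (0.5, [316, 202]), (0.47, [313, 165])]
side carton_mouth [(0.57, [310, 229])]
side end_flap_left_edge [(0.97, [317, 200]), (0.66, [308, 230])]
side end_flap_right_edge []
side side_flap_near_edge [(0.76, [276, 229]), (0.71, [318, 200])]
side side_flap_far_edge [(0.95, [346, 234])]
side standard_amber [(0.67, [241, 282]), (0.55, [380, 225])]
side syringe_a [(0.51, [239, 281])]
side beaker [(0.56, [286, 192])]
1.45
```

```bash
python3 - <<'E'
from h import *
for c,(x0,y0,x1,y1) in dict(scene=(200,120,460,330),side=(210,130,430,310)).items():
    im=cv2.imread(f'pics/{c}0.png')[y0:y1,x0:x1]; im=cv2.resize(im,None,fx=3,fy=2.8 if False else 3,interpolation=cv2.INTER_CUBIC)
    im=im[:600,:800]; cv2.imwrite(f'pics/{c}0z.png',im)
E
```

```text
(no output)
```

View pics/scene0.png

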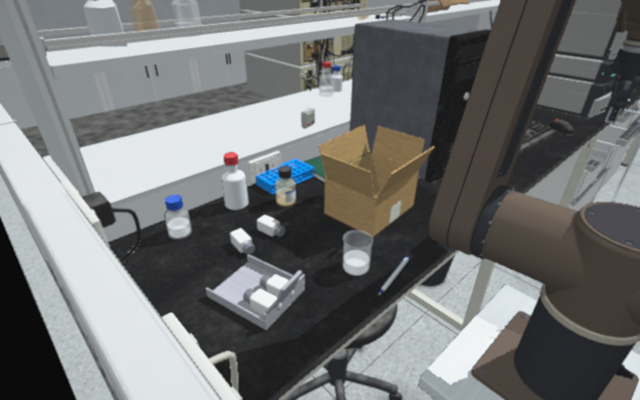

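View pics/scene0z.png

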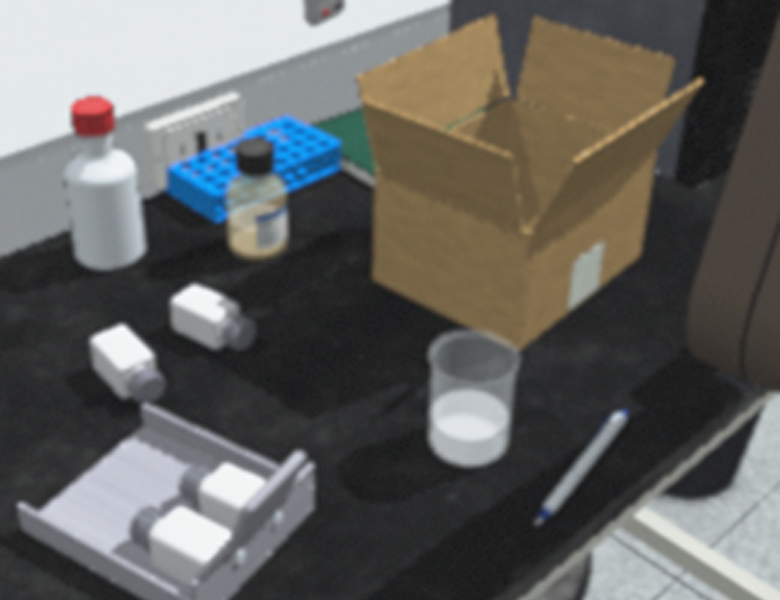

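View pics/side0.png

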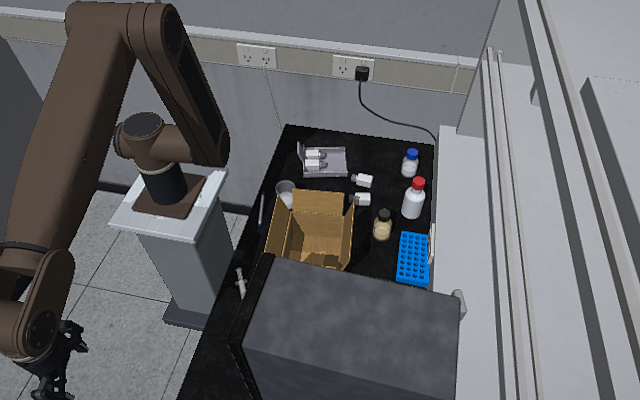

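View pics/side0z.png

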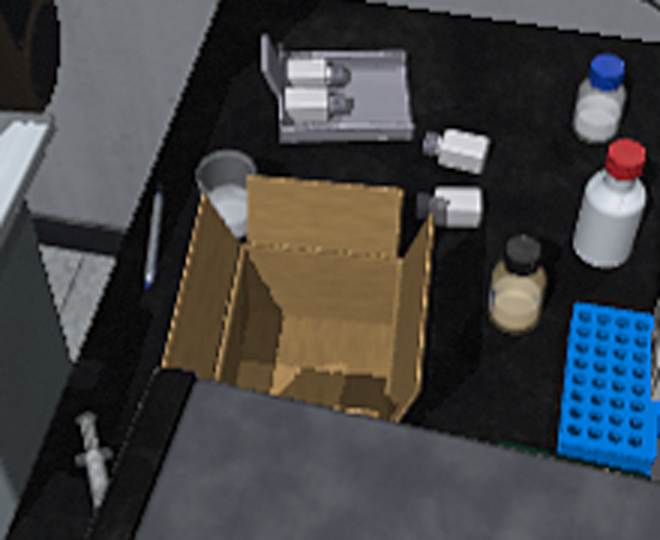

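```bash
cat >> h.py <<'E'
from scipy.optimize import least_squares
def fit(obs,init):
    # obs: list (cam,px,local(mm)); pose x,y,yaw on bench
    def f(p):
        Rz=R.from_euler('z',p[2]).as_matrix(); r=[]
        for cam,px,l in obs:
            P=Rz@(np.array(l)/1e3)+[p[0],p[1],0]; r+=list(proj(cam,P)[0]-px)
        return np.array(r)
    s=least_squares(f,init,loss='soft_l1'); return s.x,f(s.x).reshape(-1,2)
E
python3 - <<'E'
from h import *
for n,b,c in [('A',(268,225),(280,231)),('B',(241.5,240),(249,248))]:
    print(n,'body',onplane('scene',b,.02),'cap',onplane('scene',c,.016))
z=lambda x,y:(210+x/3,130+y/3)
for n,b,c in [('A',z(460,207),z(433,208)),('B',z(463,150),z(433,142))]:
    print(n,'side body',onplane('side',b,.02),'cap',onplane('side',c,.016))
for p in [(356,251)]: print('beaker',onplane('scene',p,.04))
print('amber',onplane('scene',(286,189),.05),onplane('side',(383,225),.05))
s=lambda x,y:(200+x/3,120+y/3)
tr=[('scene',s(22,505),(78,63,22)),('scene',s(147,405),(78,-63,22)),('side',z(413,138),(78,-63,0)),('side',z(406,52),(78,63,22)),('side',z(280,143),(-78,-63,0))]
p,r=fit(tr,[.6,.3,0]);print('tray',p,r.round(1).tolist())
ca=[('scene',s(525,345),(-80,100,0)),('scene',s(373,283),(80,100,0)),('scene',s(643,265),(-80,-100,0)),('scene',s(527,232),(-80,100,115)),('side',z(242,250),(-80,100,115)),('side',z(402,258),(80,100,115))]
q,r=fit(ca,[.6,-.1,0]);print('carton',q,r.round(1).tolist())
np.save('p.npy',np.array([p,q]))
def T(p,l): return R.from_euler('z',p[2]).apply(np.array(l)/1e3)+[p[0],p[1],0]
for cam in ['scene','side']:
    im=cv2.imread(f'pics/{cam}0.png'); im=cv2.resize(im,None,fx=3,fy=3,interpolation=cv2.INTER_CUBIC)
    segs=[]
    L=[(x,y) for x,y in [(-78,-63),(78,-63),(78,63),(-78,63)]]
    for i in range(4):
        for h in (0,22): segs.append((T(p,(*L[i],h)),T(p,(*L[(i+1)%4],h))))
    segs.append((T(p,(-95,30,87)),T(p,(-95,-30,87))));segs.append((T(p,(-76,30,36)),T(p,(-95,30,87))));segs.append((T(p,(-76,-30,36)),T(p,(-95,-30,87))))
    L=[(-80,-100),(80,-100),(80,100),(-80,100)]
    for i in range(4):
        for h in (0,115): segs.append((T(q,(*L[i],h)),T(q,(*L[(i+1)%4],h))))
    for a,b in segs:
        A=proj(cam,np.array([a,b]))*3; cv2.line(im,tuple(int(v) for v in A[0]),tuple(int(v) for v in A[1]),(0,255,0),1)
    x0,y0,=(200,120) if cam=='scene' else (210,130)
    cv2.imwrite(f'pics/{cam}_ov.png',im[3*y0:3*y0+600,3*x0:3*x0+780])
E
```

```text
A body [0.64147689 0.10189678 0.02      ] cap [0.60528177 0.09223821 0.016     ]
B body [0.63496011 0.1849549  0.02      ] cap [0.60205457 0.18645334 0.016     ]
A side body [0.65319015 0.09319046 0.02      ] cap [0.6238185  0.08888383 0.016     ]
B side body [0.64475399 0.17875844 0.02      ] cap [0.6086715 0.1876498 0.016    ]
beaker [0.40581489 0.03392883 0.04      ]
amber [ 0.71031367 -0.01355077  0.05      ] [ 0.72796124 -0.02287546  0.05      ]
tray [0.48850565 0.24353662 0.2602312 ] [[-0.4, -0.7], [-0.7, -1.5], [-1.0, 0.1], [-1.6, -0.2], [-0.6, 0.1]]
carton [ 0.53610352 -0.17097766  0.07590316] [[-2.8, 1.0], [0.4, -2.4], [-0.7, -3.7], [0.4, -0.4], [-1.1, -2.5], [-0.6, 0.5]]
```

View pics/scene_ov.png

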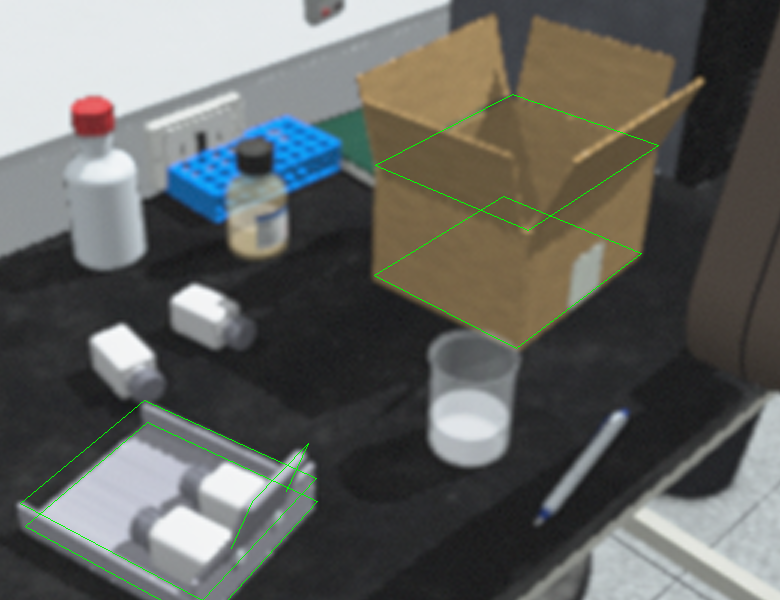

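View pics/side_ov.png

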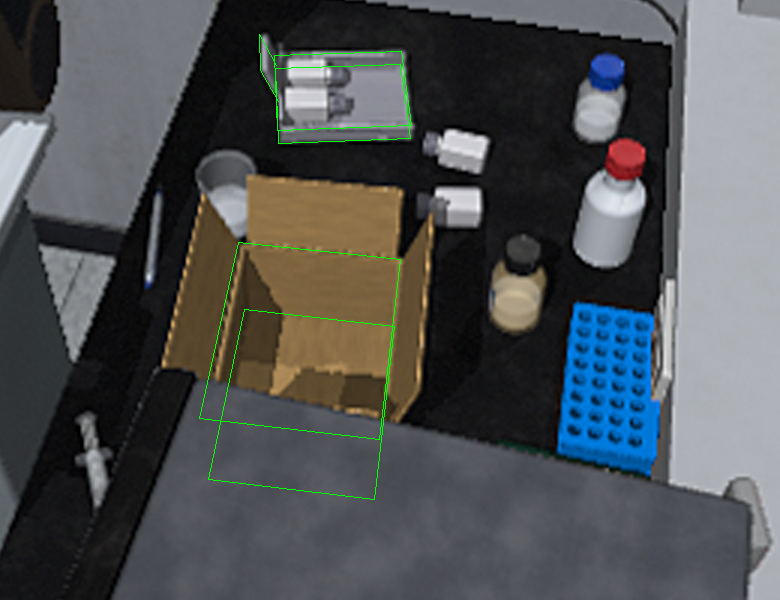

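```bash
python3 - <<'E'
from h import *
print('box corner floor',onplane('scene',(436,181),0))
c=onplane('scene',(436,181),0)
# height: vertical above c; find z such that proj matches row ~35 in scene
for z in np.arange(.2,.6,.05):
    print(round(z,2),proj('scene',[c[0],c[1],z])[0].round(),proj('side',[c[0],c[1],z])[0].round())
im=cv2.imread('pics/side0.png')[220:400,180:500]; cv2.imwrite('pics/box1.png',cv2.resize(im,None,fx=2.5,fy=2.5))
im=cv2.imread('pics/scene0.png')[0:240,320:640]; cv2.imwrite('pics/box2.png',cv2.resize(im,None,fx=2.5,fy=2.5))
E
```

```text
box corner floor [ 4.97113319e-01 -4.43922609e-01  1.11022302e-16]
0.2 [448. 120.] [268. 317.]
0.25 [451. 103.] [266. 307.]
0.3 [455.  84.] [264. 296.]
0.35 [458.  65.] [261. 285.]
0.4 [462.  45.] [258. 272.]
0.45 [467.  24.] [255. 258.]
0.5 [471.   1.] [252. 242.]
0.55 [476. -23.] [248. 224.]
```

View pics/box1.png

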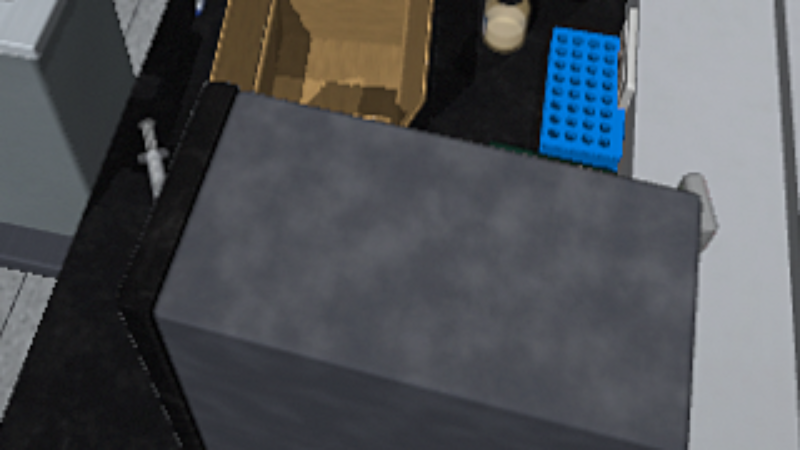

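View pics/box2.png

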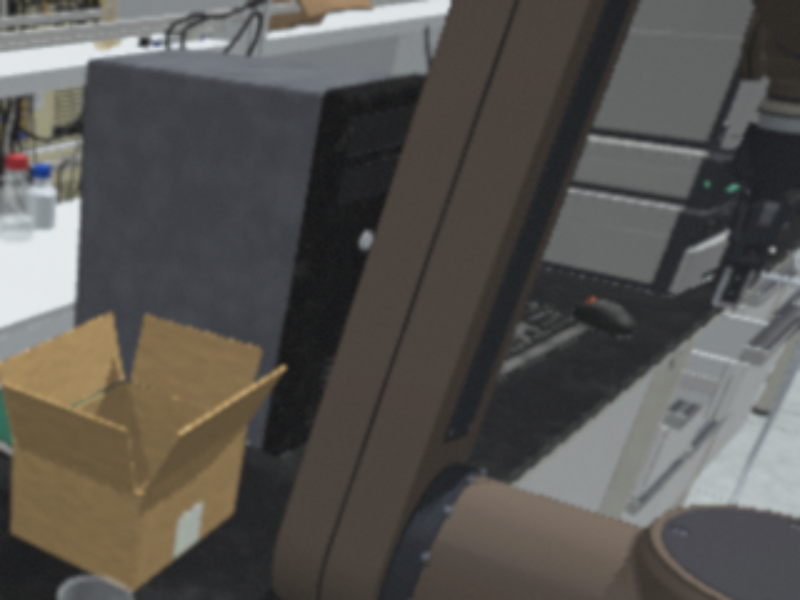

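View pics/wrist0.png

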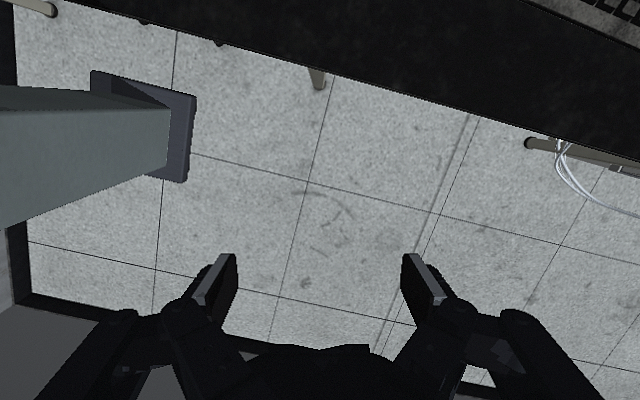

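```bash
cat >> h.py <<'E'
def plan(target,quat=None,Rm=None,st=None):
    st=st or readout.get_state(); r=R.from_quat(st['tcp_rot'])
    d=r.inv().apply(np.array(target)-st['eef_pos'])*1e3
    w=np.zeros(3)
    if Rm is not None: w=(r.inv()*R.from_matrix(Rm)).as_rotvec()
    n=max(np.linalg.norm(d)/62,np.linalg.norm(w)/.18)
    print('shift mm',d.round(1),'rotvec',w.round(3),'rows',round(n,2)); return d,w
def rows(d,w,n):
    # n equal rows of constant twist-like step: local step shift so that final pos reached
    rr=R.from_rotvec(w/n); A=np.zeros((3,3)); M=np.eye(3)
    for i in range(n): A+=M; M=M@rr.as_matrix()
    s=np.linalg.solve(A,d); print(n,'rows each',s.round(1),(w/n).round(4))
def ori(zdir,xdir):
    z=np.array(zdir,float);z/=np.linalg.norm(z);x=np.array(xdir,float);x-=z*(x@z);x/=np.linalg.norm(x)
    return np.stack([x,np.cross(z,x),z],1)
def down(a): return ori([0,0,-1],[np.cos(a),np.sin(a),0])
def S():
    s=readout.get_state(); print('t',round(s['time'],2),'p',s['eef_pos'].round(4),'z',R.from_quat(s['tcp_rot']).as_matrix()[:,2].round(3),'x',R.from_quat(s['tcp_rot']).as_matrix()[:,0].round(3),'q',s['qpos'].round(2),'F',s['contact_force'].round(1),'op',round(float(s['opening']),3))
E
python3 -m crank '-41 0 -44 0 0 0;-41 0 -44 0 0 0;-41 0 -44 0 0 0;-41 0 -44 0 0 0;-41 0 -44 0 0 0'
python3 - <<'E'
from h import *
S();plan([.40,-.25,.46]);
E
```

```text
time: 2.08
eef_pos: [0.1173, -0.4535, 0.4529]
tcp_rot: [0.791, -0.612, 0.0, 0.0]
contact_force: [-0.3, -0.7, 0.2]
opening: 0.999
t 2.08 p [ 0.1173 -0.4535  0.4529] z [-0.    -0.001 -1.   ] x [ 0.25  -0.968  0.001] q [-1.53 -0.26  1.74 -0.    1.67 -0.22] F [-0.3 -0.7  0.2] op 0.999
shift mm [-126.3 -324.6   -7.3] rotvec [0. 0. 0.] rows 5.62
```

```bash
python3 -m crank '-21 -54 0 0 0 0;-21 -54 0 0 0 0;-21 -54 0 0 0 0;-21 -54 0 0 0 0;-21 -54 0 0 0 0'
python3 -m crank '-21 -54 0 0 0 0;-58 -15 0 0 0 0;-58 -15 0 0 0 0;-58 -15 0 0 0 0;-58 -15 0 0 0 0'
python3 - <<'E'
from h import *
S();plan([.55,.08,.46]);
E
```

```text
time: 2.7
eef_pos: [0.3539, -0.2844, 0.4517]
tcp_rot: [0.791, -0.612, 0.001, 0.0]
contact_force: [0.3, -0.8, 0.1]
opening: 0.994
time: 3.32
eef_pos: [0.3994, -0.0105, 0.4516]
tcp_rot: [0.79, -0.613, 0.001, -0.0]
contact_force: [1.5, 0.3, 0.0]
opening: 0.997
t 3.33 p [ 0.3994 -0.0105  0.4516] z [ 0.001 -0.    -1.   ] x [ 0.25  -0.968  0.001] q [-0.28 -0.43  1.86  0.    1.71  1.04] F [1.5 0.3 0. ] op 0.997
shift mm [ -50.1 -168.5   -8.2] rotvec [0. 0. 0.] rows 2.84
```

```bash
python3 -m crank '-18 -56 0 0 0 0;-18 -56 0 0 0 0;-18 -56 0 0 0 0;0 0 0 0 0 0'
python3 - <<'E'
from h import *
S();save('wrist','w1')
for t in ['bottle_0','tray_grip','tray_lip','carton_mouth','side_flap_near_edge','side_flap_far_edge','end_flap_left_edge','end_flap_right_edge']:
    r=optics.recognise('wrist',t); print(t,[(round(d['p'],2),[round(d['xy'][0]*640),round(d['xy'][1]*400)]) for d in r][:6])
E
```

```text
time: 3.82
eef_pos: [0.5511, 0.0837, 0.4478]
tcp_rot: [0.792, -0.611, -0.002, 0.002]
contact_force: [-1.1, -0.3, -0.3]
opening: 1.003
t 3.83 p [0.5511 0.0837 0.4478] z [-0.006  0.001 -1.   ] x [ 0.253 -0.967 -0.002] q [-0.03 -0.05  1.56  0.    1.64  1.28] F [-1.1 -0.3 -0.3] op 1.003
bottle_0 [(0.98, [246, 176]), (0.97, [325, 100]), (0.88, [277, 91])]
tray_grip [(0.97, [233, 150])]
tray_lip [(0.83, [235, 151]), (0.6, [223, 177])]
carton_mouth [(0.62, [466, 203]), (0.22, [278, 94])]
side_flap_near_edge [(0.62, [457, 256])]
side_flap_far_edge [(0.81, [486, 151])]
end_flap_left_edge [(0.69, [276, 93]), (0.58, [399, 192]), (0.45, [467, 204])]
end_flap_right_edge [(0.72, [530, 216])]
```

View pics/w1.png

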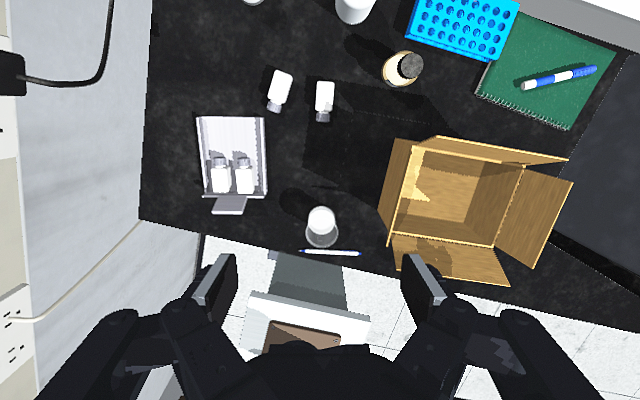

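```bash
python3 - <<'E'
from h import *
im=cv2.imread('pics/w1.png')
a=cv2.resize(im[60:230,180:350],None,fx=3.5,fy=3.5,interpolation=cv2.INTER_CUBIC);cv2.imwrite('pics/w1a.png',a)
a=cv2.resize(im[120:300,370:590],None,fx=3.3,fy=3.3,interpolation=cv2.INTER_CUBIC);cv2.imwrite('pics/w1b.png',a)
E
```

```text
(no output)
```

View pics/w1a.png

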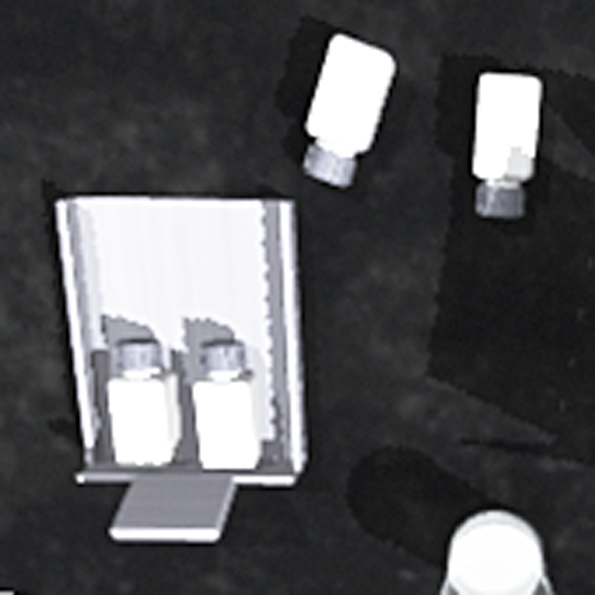

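View pics/w1b.png

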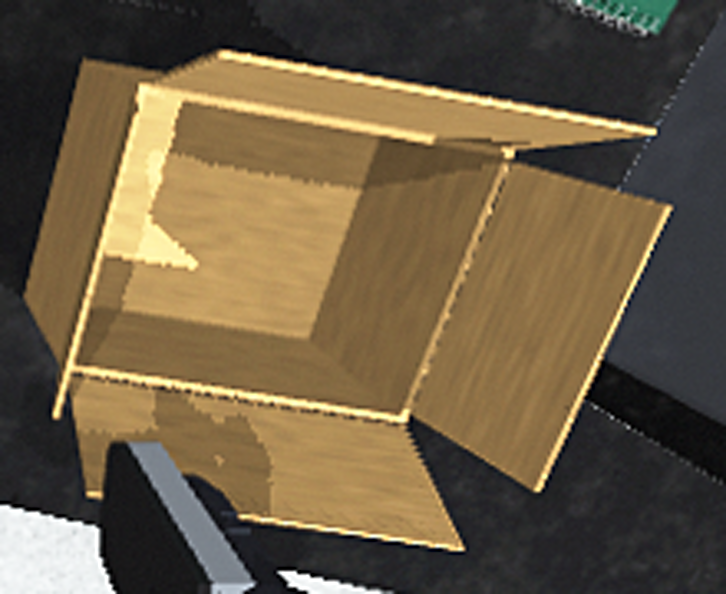

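```bash
python3 - <<'E'
from h import *
a=lambda x,y:(180+x/3.5,60+y/3.5)
b=lambda x,y:(370+x/3.3,120+y/3.3)
for n,p,c,cap in [('A',a(509,98),a(500,200),0),('B',a(354,88),a(329,165),0)]:
    # body top face center approx on z=.032 ; cap top center z ~.0285
    pass
def bottle(base,neck,cap):
    # base edge mid & neck edge mid of the top face (z=.032)
    P=onplane('wrist',base,.032);Q=onplane('wrist',neck,.032);C=onplane('wrist',cap,.016)
    print('body len',np.linalg.norm(P-Q),'mid body',((P+Q)/2).round(4),'yaw',np.arctan2(*(Q-P)[[1,0]]).round(3),'capcentre',C.round(4))
bottle(a(510,74),a(504,177),a(501,201)); bottle(a(363,40),a(334,145),a(329,166))
tr=[('wrist',a(62,202),(78,63,22)),('wrist',a(293,203),(78,-63,22)),('wrist',a(79,474),(-78,63,40)),('wrist',a(298,477),(-78,-63,40)),('wrist',a(110,530),(-95,30,87)),('wrist',a(218,532),(-95,-30,87))]
p,r=fit(tr,[.49,.24,.26]);print('tray',p.round(4),r.round(1).tolist())
ca=[('wrist',b(510,153),(80,-98,118)),('wrist',b(405,418),(-80,-98,118)),('wrist',b(75,371),(-80,98,118))]
q,r=fit(ca,[.53,-.17,.07]);print('carton',q.round(4),r.round(1).tolist())
# bottles in tray
for n,(u,v) in dict(L=(142,415),Rr=(226,420)).items():
    P=onplane('wrist',a(u,v),.0355); print(n,R.from_euler('z',-p[2]).apply(P-[p[0],p[1],0]))
print('beaker top',onplane('wrist',a(495,550),.083))
np.save('p.npy',np.array([p,q]))
E
```

```text
body len 0.0517830897678395 mid body [0.6476 0.0945 0.032 ] yaw -2.944 capcentre [0.6093 0.0875 0.016 ]
body len 0.054603946575299434 mid body [0.6426 0.1798 0.032 ] yaw 3.069 capcentre [0.6036 0.1845 0.016 ]
tray [0.4901 0.244  0.2301] [[0.4, -1.6], [-0.7, -0.6], [0.2, 0.2], [-0.8, 0.6], [0.0, 0.3], [0.6, 0.5]]
carton [ 0.5354 -0.1741  0.0894] [[0.9, -1.3], [0.1, 1.4], [-1.2, 0.3]]
L [-0.04244369  0.0250466   0.0355    ]
Rr [-0.04435932 -0.0234559   0.0355    ]
beaker top [0.43112374 0.0450006  0.083     ]
```

```bash
python3 - <<'E'
from h import *
d,w=plan([.6476,.0945,.12],Rm=down(-1.373));rows(d,w,6)
E
```

```text
shift mm [ 11.8 -98.7 332.5] rotvec [-0.002 -0.001  0.054] rows 5.6
6 rows each [  1.6 -16.5  55.4] [-0.0003 -0.0001  0.009 ]
```

```bash
python3 -m crank '2 -19 58 0 0 0.011;2 -19 58 0 0 0.011;2 -19 58 0 0 0.011;2 -19 58 0 0 0.011;2 -19 58 0 0 0.011'
python3 -m crank '0 -4 40 0 0 0;0 0 0 0 0 0'
python3 - <<'E'
from h import *
S();save('wrist','w2')
d,w=plan([.6476,.0945,.002],Rm=down(-1.373))
r=optics.recognise('wrist','bottle_0'); 
for x in r: print(round(x['p'],2),np.array(x['xy'])*[640,400],onplane('wrist',np.array(x['xy'])*[640,400],.025))
E
```

```text
time: 4.9
eef_pos: [0.6442, 0.0936, 0.1603]
tcp_rot: [0.773, -0.634, 0.001, -0.0]
contact_force: [1.2, 0.7, 0.9]
opening: 1.005
time: 5.15
eef_pos: [0.6448, 0.0944, 0.1169]
tcp_rot: [0.773, -0.634, -0.003, 0.003]
contact_force: [0.1, 0.2, -0.8]
opening: 1.001
t 5.15 p [0.6448 0.0944 0.1169] z [-0.009  0.    -1.   ] x [ 0.196 -0.981 -0.002] q [-0.01  0.35  1.72 -0.    1.08  1.36] F [ 0.1  0.2 -0.8] op 1.001
shift mm [  0.2  -1.1 118.5] rotvec [ 0.003  0.001 -0.   ] rows 1.91
0.96 [311.68 201.6 ] [0.64704519 0.09971865 0.025     ]
0.59 [212.8 190.4] [0.64008739 0.18722084 0.025     ]
0.46 [168.704 369.2  ] [0.42146922 0.21914715 0.025     ]
```

View pics/w2.png

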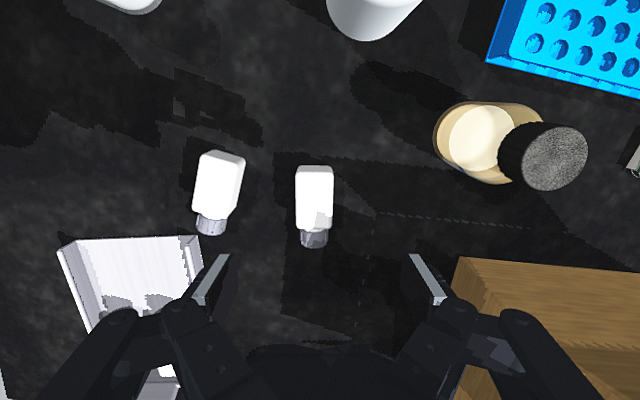

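```bash
python3 -m crank '-1 0 58 0 0 0;-2 -1 57 0 0 0;0 0 0 0 0 0' 
python3 -m crank '0 0 0 0 0 0;0 0 0 0 0 0;0 0 0 0 0 0;0 0 0 0 0 0' -1 30
python3 - <<'E'
from h import *
S()
E
```

```text
time: 5.62
eef_pos: [0.6454, 0.0978, 0.0039]
tcp_rot: [0.773, -0.634, -0.003, 0.002]
contact_force: [-0.5, 0.6, 1.0]
opening: 1.001
time: 6.12
eef_pos: [0.6501, 0.0978, 0.0094]
tcp_rot: [0.773, -0.634, 0.002, -0.001]
contact_force: [0.4, 0.6, 7.0]
opening: 0.37
t 6.12 p [0.6501 0.0978 0.0094] z [ 0.005 -0.    -1.   ] x [ 0.197 -0.98   0.001] q [-0.    0.5   1.74 -0.    0.9   1.37] F [0.4 0.6 7. ] op 0.37
```

```bash
python3 -m crank '0 0 -45 0 0 0;0 0 -45 0 0 0;0 0 0 0 0 0' 
python3 - <<'E'
from h import *
S();save('wrist','w3')
p=np.load('p.npy')[0]
t=R.from_euler('z',p[2]).apply([.056,-.0265,0])+[p[0],p[1],.10]
print(t);d,w=plan(t,Rm=down(p[2]-np.pi/2));rows(d,w,4)
E
```

```text
time: 6.5
eef_pos: [0.6517, 0.0979, 0.1025]
tcp_rot: [0.773, -0.634, 0.004, -0.003]
contact_force: [0.4, 0.6, 0.4]
opening: 0.367
t 6.5 p [0.6517 0.0979 0.1025] z [ 0.011 -0.    -1.   ] x [ 0.197 -0.98   0.002] q [-0.    0.37  1.72 -0.    1.04  1.37] F [0.4 0.6 0.4] op 0.367
[0.55064603 0.23097795 0.1       ]
shift mm [-150.    71.    -1.1] rotvec [-0.005 -0.001 -0.032] rows 2.68
4 rows each [-37.7  17.3  -0.2] [-0.0014 -0.0003 -0.0081]
```

View pics/w3.png

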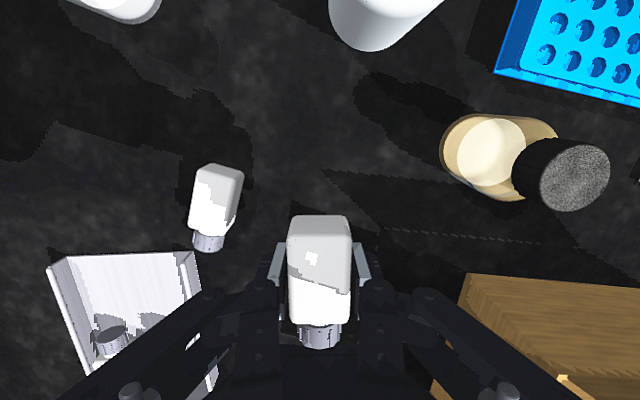

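```bash
python3 -m crank '-38 17 0 0 0 -0.008;-38 17 0 0 0 -0.008;-38 17 0 0 0 -0.008;-38 17 0 0 0 -0.008;0 0 0 0 0 0' 
python3 - <<'E'
from h import *
S();save('wrist','w4')
p=np.load('p.npy')[0]
t=R.from_euler('z',p[2]).apply([.056,-.0265,0])+[p[0],p[1],.016]
d,w=plan(t,Rm=down(p[2]-np.pi/2));rows(d,w,4)
E
```

```text
time: 7.18
eef_pos: [0.5467, 0.2339, 0.0942]
tcp_rot: [0.785, -0.62, -0.001, 0.002]
contact_force: [0.3, 0.2, -0.4]
opening: 0.369
t 7.17 p [0.5467 0.2339 0.0942] z [-0.004 -0.001 -1.   ] x [ 0.231 -0.973 -0.   ] q [0.23 0.26 1.87 0.   1.01 1.57] F [ 0.3  0.2 -0.4] op 0.369
shift mm [ 2.4 -2.2 78.6] rotvec [ 0.003 -0.     0.002] rows 1.27
4 rows each [ 0.6 -0.5 19.7] [ 0.0008 -0.0001  0.0005]
```

View pics/w4.png

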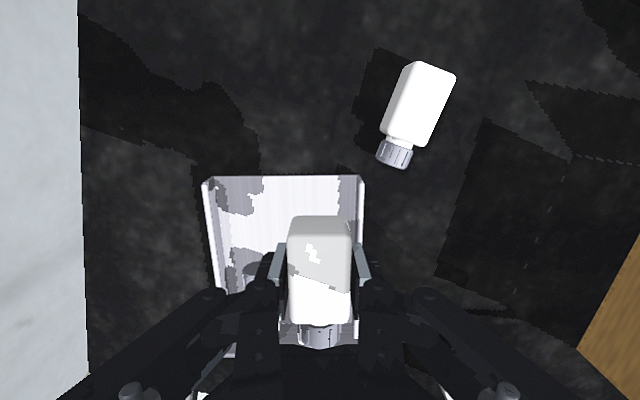

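```bash
python3 - <<'E'
from h import *
p=np.load('p.npy')[0]
for l in [(78,63,22),(78,-63,22),(78,60,3.5),(78,-60,3.5)]:
    P=R.from_euler('z',p[2]).apply(np.array(l)/1e3)+[p[0],p[1],0]; print(l,proj('wrist',P)[0].round())
im=cv2.imread('pics/w4.png');cv2.imwrite('pics/w4a.png',cv2.resize(im[160:320,190:390],None,fx=4,fy=3.7,interpolation=cv2.INTER_CUBIC))
E
```

```text
(78, 63, 22) [206. 182.]
(78, -63, 22) [368. 182.]
(78, 60, 3.5) [218. 176.]
(78, -60, 3.5) [360. 177.]
```

View pics/w4a.png

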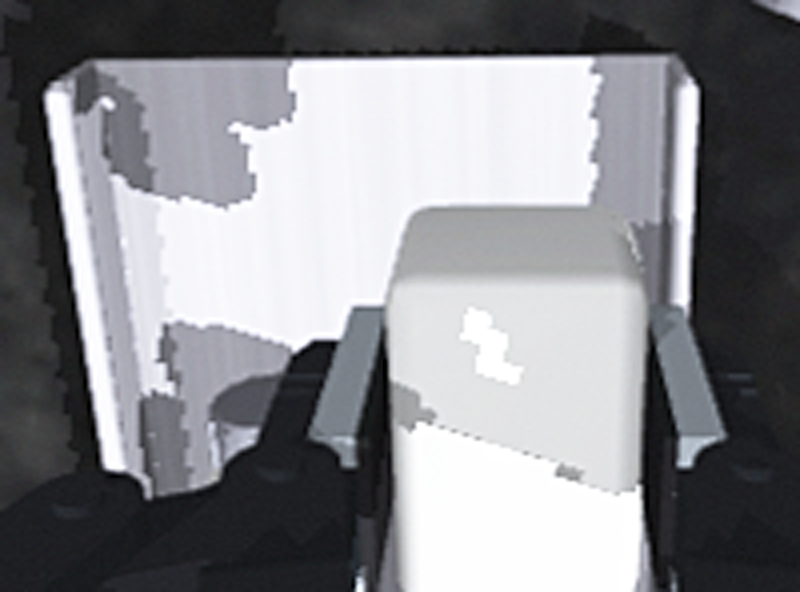

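```bash
python3 -m crank '-1 -1 40 0 0 0;0 -1 38 0 0 0;0 0 0 0 0 0' 
python3 - <<'E'
from h import *
p=np.load('p.npy');p[0,:2]+=R.from_euler('z',p[0,2]).apply([0,.0035,0])[:2];np.save('p.npy',p);p=p[0]
S();s=readout.get_state();print(R.from_euler('z',-p[2]).apply(s['eef_pos']-[p[0],p[1],0]));save('wrist','w5')
E
```

```text
time: 7.6
eef_pos: [0.5502, 0.2322, 0.0153]
tcp_rot: [0.783, -0.622, -0.002, 0.002]
contact_force: [-0.0, -0.4, -0.3]
opening: 0.365
t 7.6 p [0.5502 0.2322 0.0153] z [-0.006 -0.002 -1.   ] x [ 0.226 -0.974  0.   ] q [ 0.23  0.39  1.89 -0.    0.87  1.57] F [-0.  -0.4 -0.3] op 0.365
[ 0.05586028 -0.02874116  0.01533662]
```

View pics/w5.png

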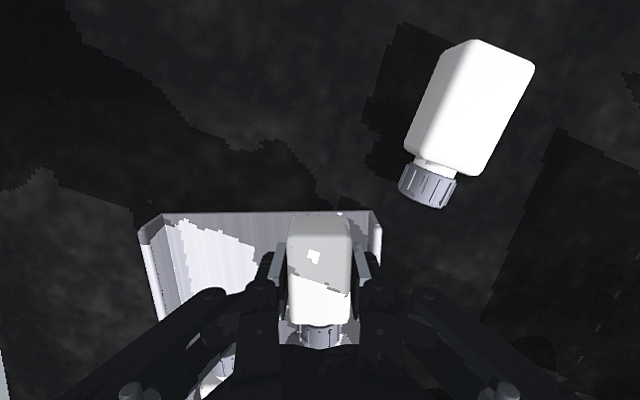

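```bash
python3 -m crank '0 0 0 0 0 0;0 0 0 0 0 0;0 0 0 0 0 0' -0.12
python3 -m crank '0 0 -40 0 0 0;0 0 -60 0 0 0;0 0 0 0 0 0' 
python3 - <<'E'
from h import *
S();save('wrist','w6')
r=optics.recognise('wrist','bottle_0'); 
for x in r: print(round(x['p'],2),np.array(x['xy'])*[640,400],onplane('wrist',np.array(x['xy'])*[640,400],.025))
E
```

```text
time: 8.02
eef_pos: [0.5522, 0.2339, 0.0194]
tcp_rot: [0.784, -0.621, 0.001, -0.001]
contact_force: [-0.0, 0.9, 0.5]
opening: 0.441
time: 8.4
eef_pos: [0.5559, 0.235, 0.1256]
tcp_rot: [0.784, -0.621, 0.004, -0.005]
contact_force: [0.1, -0.5, -0.4]
opening: 0.439
t 8.4 p [0.5559 0.235  0.1256] z [ 0.013  0.003 -1.   ] x [ 0.228 -0.974 -0.   ] q [0.23 0.23 1.85 0.   1.05 1.57] F [ 0.1 -0.5 -0.4] op 0.439
0.97 [396.224 126.2  ] [0.63036085 0.18694734 0.025     ]
0.7 [315.328 293.88 ] [0.45907093 0.21472519 0.025     ]
0.7 [278.528 312.2  ] [0.42914156 0.246017   0.025     ]
0.56 [320.896 212.08 ] [0.54410682 0.22925621 0.025     ]
```

View pics/w6.png

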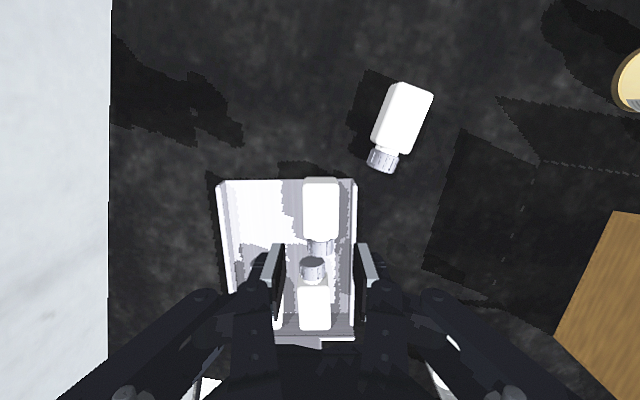

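```bash
python3 - <<'E'
from h import *
P=onplane('wrist',(416,86),.032);Q=onplane('wrist',(389,149),.032);C=onplane('wrist',(383,161),.014)
print(P,Q,np.linalg.norm(P-Q),(P+Q)/2,C,np.arctan2(*(P-Q)[[1,0]]),np.arctan2(*(P-C)[[1,0]]))
E
```

```text
[0.66200429 0.18339081 0.032     ] [0.61198594 0.18899154 0.032     ] 0.050330938531402726 [0.63699511 0.18619118 0.032     ] [0.59928931 0.18610007 0.014     ] -0.11150908330054614 -0.04317267540686464
```

```bash
python3 - <<'E'
from h import *
S();d,w=plan([.640,.184,.10],Rm=down(-1.65));rows(d,w,3)
E
python3 -m crank '21 -27 9 0 0 0.11;21 -27 9 0 0 0.11;21 -27 9 0 0 0.10;0 0 0 0 0 0' 1
python3 - <<'E'
from h import *
S();save('wrist','w7');d,w=plan([.640,.184,.010],Rm=down(-1.65));rows(d,w,3)
E
```

```text
t 8.5 p [0.5521 0.234  0.1197] z [ 0.003  0.001 -1.   ] x [ 0.228 -0.974  0.   ] q [ 0.23  0.24  1.85 -0.    1.05  1.57] F [0.1 0.1 0. ] op 0.442
shift mm [ 68.7 -74.1  19.9] rotvec [-0.003  0.     0.309] rows 1.72
3 rows each [ 20.3 -27.    6.6] [-9.000e-04  1.000e-04  1.031e-01]
time: 9.0
eef_pos: [0.6387, 0.1793, 0.088]
tcp_rot: [-0.674, 0.739, 0.001, -0.002]
contact_force: [-0.4, 0.9, -1.0]
opening: 1.003
t 9.0 p [0.6387 0.1793 0.088 ] z [-0.005 -0.001 -1.   ] x [-0.092 -0.996  0.001] q [ 0.12  0.41  1.7  -0.    1.04  1.78] F [-0.4  0.9 -1. ] op 1.003
shift mm [-3.9 -2.  78.6] rotvec [ 0.005 -0.001 -0.012] rows 1.27
3 rows each [-1.3 -0.6 26.2] [ 0.0016 -0.0002 -0.0039]
```

View pics/w7.png

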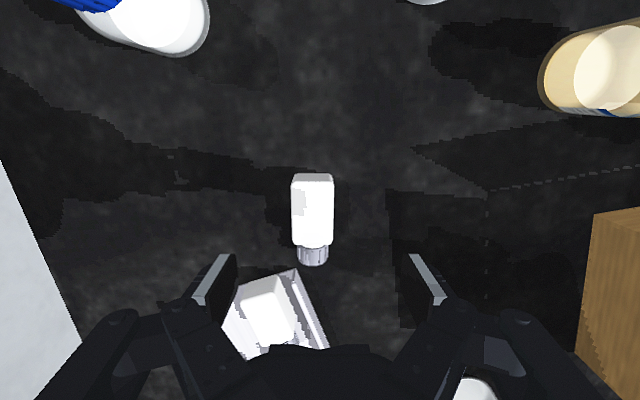

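```bash
python3 -m crank '-4 -2 40 0 0 0;0 0 38 0 0 0;0 0 0 0 0 0' 
python3 -m crank '0 0 0 0 0 0;0 0 0 0 0 0;0 0 0 0 0 0;0 0 0 0 0 0' -1 30
python3 -m crank '0 0 -45 0 0 0;0 0 -45 0 0 0;0 0 0 0 0 0' 
python3 - <<'E'
from h import *
S();save('wrist','w8')
p=np.load('p.npy')[0]
t=R.from_euler('z',p[2]).apply([.056,.026,0])+[p[0],p[1],.10]
print(t);d,w=plan(t,Rm=down(p[2]-np.pi/2));rows(d,w,3)
E
```

```text
time: 9.43
eef_pos: [0.6368, 0.1853, 0.0087]
tcp_rot: [-0.675, 0.738, 0.003, -0.004]
contact_force: [0.2, 0.4, -0.1]
opening: 1.001
time: 9.93
eef_pos: [0.6428, 0.1851, 0.0153]
tcp_rot: [-0.675, 0.738, -0.001, 0.001]
contact_force: [-1.1, 1.0, 5.3]
opening: 0.367
time: 10.3
eef_pos: [0.6449, 0.1854, 0.1091]
tcp_rot: [-0.675, 0.738, -0.003, 0.004]
contact_force: [0.2, 0.8, -0.2]
opening: 0.366
t 10.3 p [0.6449 0.1854 0.1091] z [ 0.01   0.001 -1.   ] x [-0.09  -0.996 -0.002] q [0.13 0.39 1.68 0.   1.06 1.79] F [ 0.2  0.8 -0.2] op 0.366
[0.53787131 0.28550139 0.1       ]
shift mm [-90.5 113.9   5.6] rotvec [-0.005  0.    -0.32 ] rows 2.35
3 rows each [-34.2  34.7   1.9] [-1.700e-03  1.000e-04 -1.068e-01]
```

View pics/w8.png

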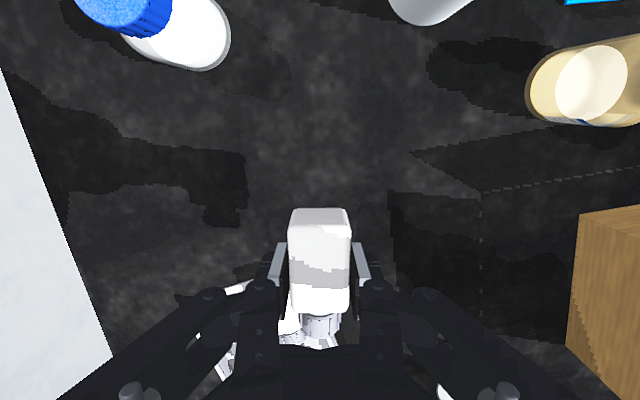

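```bash
python3 -m crank '-34 35 0 0 0 -0.107;-34 35 0 0 0 -0.107;-34 35 0 0 0 -0.107;0 0 0 0 0 0' 
python3 - <<'E'
from h import *
S();save('wrist','w9')
p=np.load('p.npy')[0]
for y,z in [(.026,.10),(.026,.021)]:
  t=R.from_euler('z',p[2]).apply([.056,y,0])+[p[0],p[1],z]
  d,w=plan(t,Rm=down(p[2]-np.pi/2))
for l in [(78,63,22),(78,-63,22)]:
    P=R.from_euler('z',p[2]).apply(np.array(l)/1e3)+[p[0],p[1],0]; print(l,proj('wrist',P)[0].round())
E
```

```text
time: 10.85
eef_pos: [0.5311, 0.286, 0.1006]
tcp_rot: [0.785, -0.619, -0.002, 0.002]
contact_force: [0.9, -0.4, -0.7]
opening: 0.365
t 10.85 p [0.5311 0.286  0.1006] z [-0.006 -0.002 -1.   ] x [ 0.233 -0.973  0.   ] q [0.33 0.27 1.85 0.   1.03 1.66] F [ 0.9 -0.4 -0.7] op 0.365
shift mm [ 0.8 -4.8  1.3] rotvec [ 0.004 -0.001  0.003] rows 0.08
shift mm [ 0.7 -5.1 80.3] rotvec [ 0.004 -0.001  0.003] rows 1.3
(78, 63, 22) [272. 176.]
(78, -63, 22) [430. 177.]
```

View pics/w9.png

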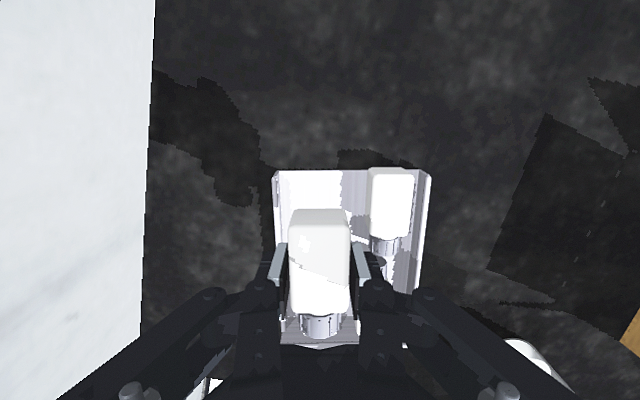

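```bash
python3 -m crank '1 -3 40 0 0 0;0 -2 39 0 0 0;0 0 0 0 0 0' 
python3 - <<'E'
from h import *
p=np.load('p.npy')[0]
S();s=readout.get_state();print(R.from_euler('z',-p[2]).apply(s['eef_pos']-[p[0],p[1],0]));save('wrist','w10')
E
```

```text
time: 11.28
eef_pos: [0.5393, 0.2832, 0.0211]
tcp_rot: [0.783, -0.622, -0.002, 0.003]
contact_force: [-1.2, -0.9, 0.1]
opening: 0.367
t 11.28 p [0.5393 0.2832 0.0211] z [-0.006 -0.002 -1.   ] x [ 0.227 -0.974  0.001] q [ 0.32  0.4   1.86 -0.    0.89  1.66] F [-1.2 -0.9  0.1] op 0.367
[0.05683949 0.02344731 0.02107922]
```

View pics/w10.png

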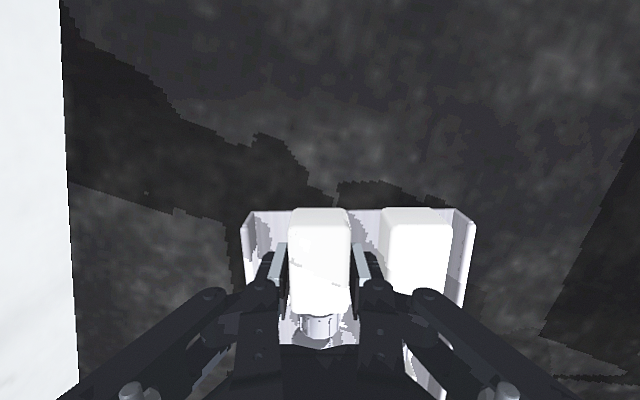

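```bash
python3 -m crank '0 0 0 0 0 0;0 0 0 0 0 0;0 0 0 0 0 0' -0.13
python3 -m crank '0 0 -40 0 0 0;0 0 -60 0 0 0;0 30 -50 0 0 0;0 40 -40 0 0 0;0 0 0 0 0 0' 
python3 - <<'E'
from h import *
S();save('wrist','w11')
E
```

```text
time: 11.7
eef_pos: [0.5409, 0.2851, 0.0254]
tcp_rot: [0.784, -0.621, 0.0, -0.001]
contact_force: [0.5, -0.2, -0.3]
opening: 0.431
time: 12.32
eef_pos: [0.4726, 0.2696, 0.2196]
tcp_rot: [0.784, -0.621, 0.003, -0.004]
contact_force: [0.3, -0.0, 0.1]
opening: 0.432
t 12.32 p [0.4726 0.2696 0.2196] z [ 0.009  0.003 -1.   ] x [ 0.23  -0.973 -0.001] q [0.33 0.   1.92 0.   1.21 1.67] F [ 0.3 -0.   0.1] op 0.432
```

View pics/w11.png

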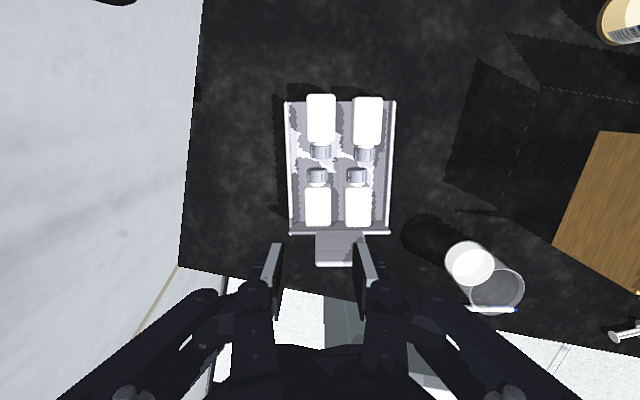

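```bash
python3 - <<'E'
from h import *
D=[([.16875578,-.65286784,.22990675],[-1.468,.2872,1.5782,1.27863]),
([.1173,-.4535,.4529],[-1.53,-.26,1.74,1.67]),([.3994,-.0105,.4516],[-.28,-.43,1.86,1.71]),([.5511,.0837,.4478],[-.03,-.05,1.56,1.64]),
([.6448,.0944,.1169],[-.01,.35,1.72,1.08]),([.6501,.0978,.0094],[0,.5,1.74,.9]),([.5467,.2339,.0942],[.23,.26,1.87,1.01]),([.5502,.2322,.0153],[.23,.39,1.89,.87]),
([.4726,.2696,.2196],[.33,0,1.92,1.21])]
def fk(v,q):
    off,r0,z0,L1,L2,c2,L3,q0o=v
    t1=q[1];t2=q[1]+q[2]+c2;t3=q[1]+q[2]+q[3]  # angles from vertical
    r=r0+L1*np.sin(t1)+L2*np.sin(t2)+L3*np.sin(t3); z=z0+L1*np.cos(t1)+L2*np.cos(t2)+L3*np.cos(t3)
    a=q[0]+q0o
    return np.array([r*np.cos(a)-off*np.sin(a),r*np.sin(a)+off*np.cos(a),z])
f=lambda v:np.concatenate([(fk(v,q)-p) for p,q in D])*1e3
best=None
for c in (-.3,0,.3):
  s=least_squares(f,[.1,0,.2,.45,.4,c,.25,0]); print(s.cost,s.x.round(3),abs(f(s.x)).max())
E
```

```text
35.06501009808589 [0.1   0.002 0.183 0.441 0.572 0.036 0.191 0.001] 4.339187125825678
35.06501009808443 [0.1   0.002 0.183 0.441 0.572 0.036 0.191 0.001] 4.33918719504442
35.065010098084116 [0.1   0.002 0.183 0.441 0.572 0.036 0.191 0.001] 4.339187169258602
```

```bash
cat >> h.py <<'E'
def trayT(p): 
    T=np.eye(4);T[:3,:3]=R.from_euler('z',p[2]).as_matrix();T[:3,3]=[p[0],p[1],0];return T
def gripT(T,back=0,up=0):
    s,c=np.sin(np.radians(20)),np.cos(np.radians(20))
    z=T[:3,:3]@[s,0,-c];x=T[:3,:3]@[c,0,s]
    g=T[:3,:3]@[-.087,0,.064]+T[:3,3]
    return g+z*(.019-back),ori(z,x)
E
python3 - <<'E'
from h import *
p=np.load('p.npy')[0]
# refine tray from w11
tr=[('wrist',(284.5,101),(78,63,22)),('wrist',(395,101),(78,-63,22)),('wrist',(288,235),(-78,63,40)),('wrist',(391,234),(-78,-63,40))]
q,r=fit(tr,p);print(p,q,r.round(1).tolist())
im=cv2.imread('pics/w11.png');cv2.imwrite('pics/w11a.png',cv2.resize(im[80:280,260:420],None,fx=4,fy=3,interpolation=cv2.INTER_CUBIC))
for pp in (p,):
  t,Rm=gripT(trayT(pp),.07);print(t);d,w=plan(t,Rm=Rm);rows(d,w,10)
E
```

```text
[0.48927898 0.24741221 0.23014638] [0.48732431 0.24683801 0.24089074] [[-0.5, 0.4], [1.1, -0.5], [0.1, -0.0], [-0.5, 0.2]]
[0.3875898  0.22358667 0.11192432]
shift mm [ 25.1  93.7 104.5] rotvec [ 0.269  0.27  -1.553] rows 8.88
10 rows each [-6.1 10.7  9.2] [ 0.0269  0.027  -0.1553]
```

View pics/w11a.png

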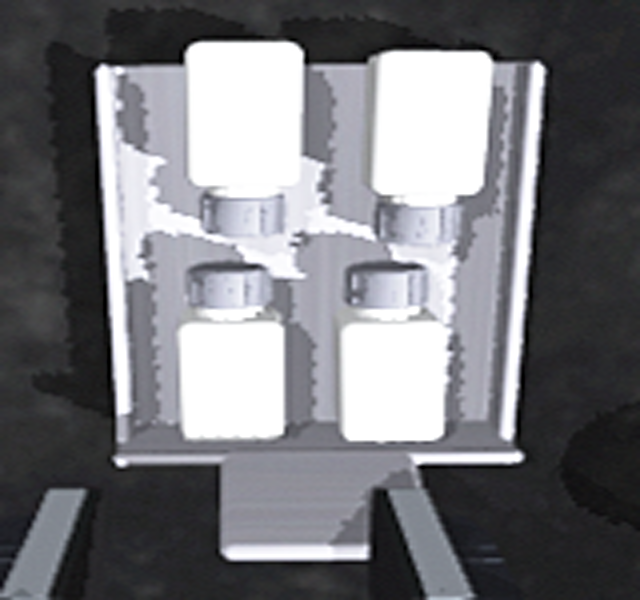

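```bash
python3 -m crank '-6 10 6 0.027 0.027 -0.156;-6 10 6 0.027 0.027 -0.156;-6 10 6 0.027 0.027 -0.156;-6 10 6 0.027 0.027 -0.156;-6 10 6 0.027 0.027 -0.156' 0
python3 -m crank '-6 11 6 0.027 0.027 -0.155;-6 11 6 0.027 0.027 -0.155;-6 11 6 0.027 0.027 -0.155;-6 11 6 0.027 0.027 -0.155;-6 11 6 0.027 0.027 -0.155'
python3 -m crank '0 0 0 0 0 0'
python3 - <<'E'
from h import *
p=np.load('p.npy');p[0]=[.4883,.2471,.235];np.save('p.npy',p);p=p[0]
S();save('wrist','w12')
t,Rm=gripT(trayT(p),.07);d,w=plan(t,Rm=Rm);rows(d,w,3)
for l in [(-95,30,87),(-95,-30,87),(-78,63,40),(-78,-63,40)]:
    print(l,proj('wrist',(trayT(p)@[*(np.array(l)/1e3),1])[:3])[0].round())
E
```

```text
time: 13.0
eef_pos: [0.417, 0.2677, 0.1782]
tcp_rot: [0.958, -0.271, 0.092, -0.01]
contact_force: [0.1, 0.7, 0.3]
opening: 0.499
time: 13.62
eef_pos: [0.3843, 0.2226, 0.1392]
tcp_rot: [0.979, 0.117, 0.169, -0.02]
contact_force: [-0.4, -0.1, -0.1]
opening: 0.497
time: 13.75
eef_pos: [0.3837, 0.222, 0.1387]
tcp_rot: [0.979, 0.112, 0.168, -0.019]
contact_force: [0.4, -0.2, -0.1]
opening: 0.501
t 13.75 p [0.3837 0.222  0.1387] z [ 0.324  0.076 -0.943] x [0.919 0.213 0.332] q [ 0.31 -0.34  2.39 -0.04  0.75  0.11] F [ 0.4 -0.2 -0.1] op 0.501
shift mm [-7.5  0.3 27.1] rotvec [ 0.002  0.008 -0.007] rows 0.45
3 rows each [-2.5  0.1  9. ] [ 0.0005  0.0027 -0.0023]
(-95, 30, 87) [309. 180.]
(-95, -30, 87) [310. 255.]
(-78, 63, 40) [310. 127.]
(-78, -63, 40) [313. 260.]
```

View pics/w12.png

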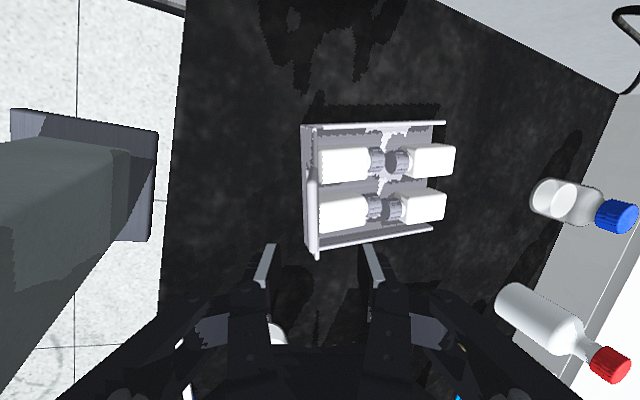

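```bash
python3 -m crank '-7 0 28 0 0 0;0 0 0 0 0 0'
python3 - <<'E'
from h import *
p=np.load('p.npy')[0]
S();t,Rm=gripT(trayT(p),.0);d,w=plan(t,Rm=Rm);rows(d,w,3)
E
```

```text
time: 14.05
eef_pos: [0.3868, 0.2236, 0.1106]
tcp_rot: [0.979, 0.113, 0.167, -0.02]
contact_force: [-0.1, -0.2, -0.0]
opening: 0.498
t 14.05 p [0.3868 0.2236 0.1106] z [ 0.323  0.076 -0.943] x [0.918 0.215 0.332] q [ 0.31 -0.28  2.4  -0.04  0.68  0.11] F [-0.1 -0.2 -0. ] op 0.498
shift mm [ 1.   0.7 68.6] rotvec [ 0.001  0.011 -0.004] rows 1.11
3 rows each [ 0.2  0.3 22.9] [ 0.0004  0.0035 -0.0015]
```

```bash
python3 -m crank '0 0 23 0 0.005 0;0 0 23 0 0.005 0;1 1 22 0 0 0;0 0 0 0 0 0'
python3 - <<'E'
from h import *
p=np.load('p.npy')[0]
S();save('wrist','w13');t,Rm=gripT(trayT(p),.0);d,w=plan(t,Rm=Rm)
E
```

```text
time: 14.55
eef_pos: [0.4116, 0.2285, 0.0484]
tcp_rot: [0.978, 0.113, 0.174, -0.02]
contact_force: [-0.6, -0.3, 0.8]
opening: 0.497
t 14.55 p [0.4116 0.2285 0.0484] z [ 0.335  0.079 -0.939] x [0.914 0.215 0.344] q [ 0.3  -0.08  2.39 -0.05  0.49  0.12] F [-0.6 -0.3  0.8] op 0.497
shift mm [-3.  -0.1  2.3] rotvec [ 0.001 -0.004 -0.003] rows 0.06
```

View pics/w13.png

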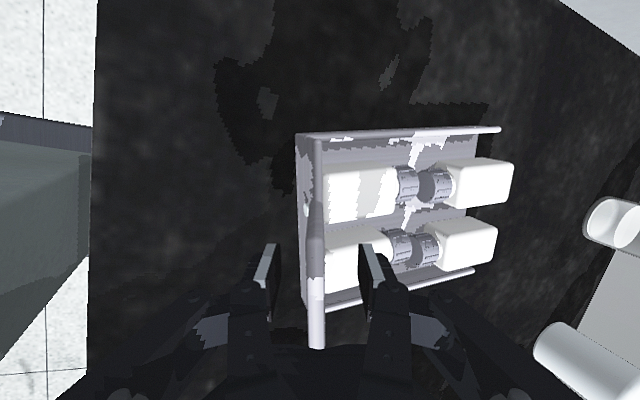

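```bash
python3 -m crank '0 0 0 0 0 0;0 0 0 0 0 0;0 0 0 0 0 0;0 0 0 0 0 0;0 0 0 0 0 0' -1 90
python3 - <<'E'
from h import *
S();save('wrist','w14')
E
```

```text
time: 15.22
eef_pos: [0.4121, 0.2286, 0.05]
tcp_rot: [0.978, 0.114, 0.175, -0.021]
contact_force: [-3.3, 0.4, 7.5]
opening: 0.082
t 15.22 p [0.4121 0.2286 0.05  ] z [ 0.338  0.08  -0.938] x [0.913 0.216 0.348] q [ 0.3  -0.08  2.39 -0.05  0.49  0.11] F [-3.3  0.4  7.5] op 0.082
```

View pics/w14.png

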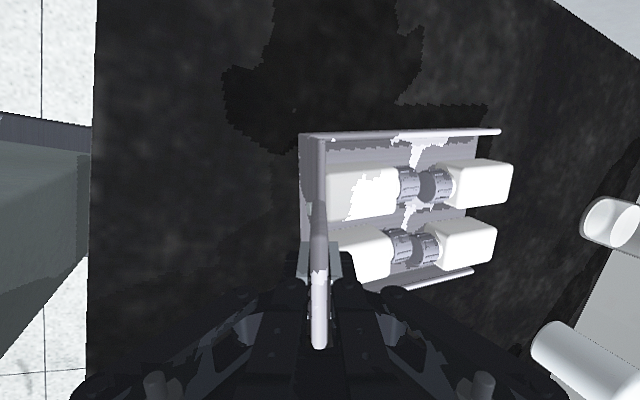

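```bash
python3 -m crank '7 0 -19 0 0.02 0;14 0 -38 0 0.03 0;14 0 -38 0 0.03 0;0 0 0 0 0 0;0 0 0 0 0 0'
python3 - <<'E'
from h import *
S();save('wrist','w15');save('scene','s15')
E
```

```text
time: 15.9
eef_pos: [0.407, 0.2271, 0.1477]
tcp_rot: [0.971, 0.113, 0.211, -0.025]
contact_force: [0.8, -0.3, -3.5]
opening: 0.083
t 15.9 p [0.407  0.2271 0.1477] z [ 0.405  0.095 -0.91 ] x [0.885 0.209 0.416] q [ 0.31 -0.33  2.39 -0.05  0.66  0.11] F [ 0.8 -0.3 -3.5] op 0.083
```

View pics/w15.png

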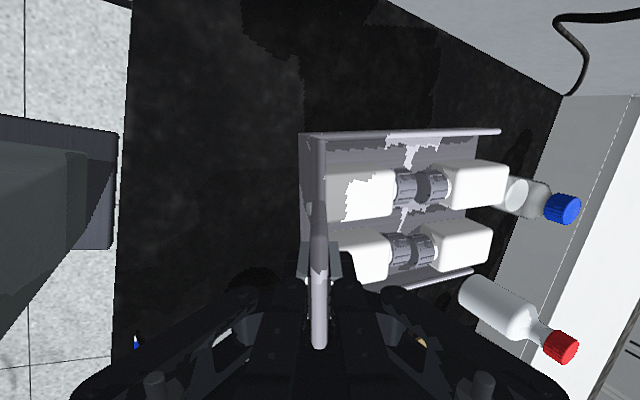

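View pics/s15.png

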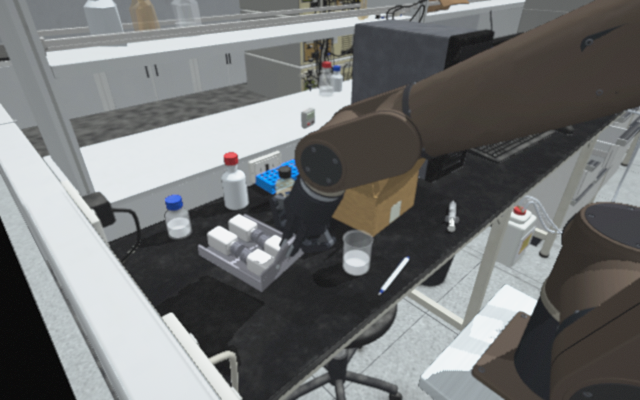

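```bash
cat >> h.py <<'E'
def poseT(pos,q): 
    T=np.eye(4);T[:3,:3]=R.from_quat(q).as_matrix();T[:3,3]=pos;return T
def now(): s=readout.get_state(); return poseT(s['eef_pos'],s['tcp_rot'])
_G=poseT([.4121,.2286,.05],[.978,.114,.175,-.021])
def tool2tray(): return np.linalg.inv(_G)@trayT(np.array([.4883,.2471,.235]))
C=np.array([.5354,-.1741,.0894])
def tip(theta,lx,ly,lz):
    "tray pose with nose-down theta, lip at carton coords"
    Cc=trayT(C); T=np.eye(4);T[:3,:3]=Cc[:3,:3]@R.from_euler('y',theta).as_matrix()
    lip=(Cc@[lx,ly,lz,1])[:3]; T[:3,3]=lip-T[:3,:3]@[.078,0,.0035]
    return T@np.linalg.inv(tool2tray())
def go(T,n=None):
    d,w=plan(T[:3,3],Rm=T[:3,:3]); n=n or int(np.ceil(max(np.linalg.norm(d)/58,np.linalg.norm(w)/.17))); rows(d,w,n)
def lipstate():
    Tt=now()@tool2tray(); L=np.linalg.inv(trayT(C))@Tt@[.078,0,.0035,1]
    print('lip in carton',L[:3].round(4),'nose-down',np.degrees(np.arcsin(-Tt[2,0])).round(1),'tilt',np.degrees(np.arccos(Tt[2,2])).round(1))
E
python3 - <<'E'
from h import *
S();lipstate()
T=tip(-.06,.03,0,.235);print(T[:3,3],T[:3,2])
W=T.copy();W[:3,3]=[.43,.10,.29];go(W)
E
```

```text
t 16.0 p [0.407  0.227  0.1471] z [ 0.404  0.095 -0.91 ] x [0.886 0.209 0.415] q [ 0.31 -0.33  2.39 -0.05  0.66  0.11] F [-0.2 -0.4 -3.3] op 0.078
lip in carton [0.0656 0.4342 0.1122] nose-down -4.2 tilt 4.2
[ 0.40701701 -0.18585799  0.27203716] [ 0.40089466  0.03609936 -0.91541264]
shift mm [  53.1  128.9 -132.9] rotvec [-0.058 -0.013  0.133] rows 3.11
4 rows each [ 14.7  32.3 -32.6] [-0.0145 -0.0033  0.0332]
```

```bash
python3 -m crank '15 16 -34 -0.007 0 0.016;15 32 -34 -0.015 0 0.033;15 32 -34 -0.015 0 0.033;12 32 -26 -0.015 0 0.033;0 16 -8 -0.007 0 0.016'
python3 - <<'E'
from h import *
S();lipstate()
T=tip(-.06,.03,0,.235);go(T)
E
```

```text
time: 16.62
eef_pos: [0.4266, 0.0993, 0.2984]
tcp_rot: [0.976, 0.042, 0.215, -0.01]
contact_force: [0.7, 0.5, -3.8]
opening: 0.081
t 16.62 p [0.4266 0.0993 0.2984] z [ 0.419  0.037 -0.907] x [0.904 0.077 0.421] q [-0.03 -0.59  2.27  0.06  1.03 -0.14] F [ 0.7  0.5 -3.8] op 0.081
lip in carton [0.0757 0.2821 0.2646] nose-down -4.6 tilt 4.6
shift mm [-50.9 282.5   5.1] rotvec [ 0.001 -0.02  -0.001] rows 4.63
5 rows each [-10.2  56.5   1.1] [ 0.0001 -0.0041 -0.0001]
```

```bash
python3 -m crank '-5 30 0 0 0 0;-8 45 0 0 0 0;-8 45 0 0 0 0;-8 45 0 0 0 0;-8 45 0 0 0 0'
python3 -m crank '-8 45 0 0 0 0;-5 26 0 0 0 0;0 0 0 0 0 0;0 0 0 0 0 0'
python3 - <<'E'
from h import *
S();lipstate();save('wrist','w16');save('scene','s16');save('side','d16')
T=tip(.17,.02,0,.2);go(T)
E
```

```text
time: 17.25
eef_pos: [0.4099, -0.1129, 0.2792]
tcp_rot: [0.976, 0.042, 0.213, -0.011]
contact_force: [0.6, 0.1, -3.3]
opening: 0.081
time: 17.75
eef_pos: [0.405, -0.1825, 0.2744]
tcp_rot: [0.976, 0.043, 0.214, -0.011]
contact_force: [0.7, 0.2, -3.5]
opening: 0.079
t 17.75 p [ 0.405  -0.1825  0.2744] z [ 0.416  0.041 -0.908] x [0.905 0.079 0.418] q [-0.85 -0.51  2.27  0.38  1.15 -1.06] F [ 0.7  0.2 -3.5] op 0.079
lip in carton [0.0289 0.0039 0.2402] nose-down -4.4 tilt 4.4
shift mm [2.1 4.  4.6] rotvec [-0.002 -0.249  0.003] rows 1.38
2 rows each [1.2 2.  2.2] [-0.0012 -0.1246  0.0015]
```

View pics/w16.png

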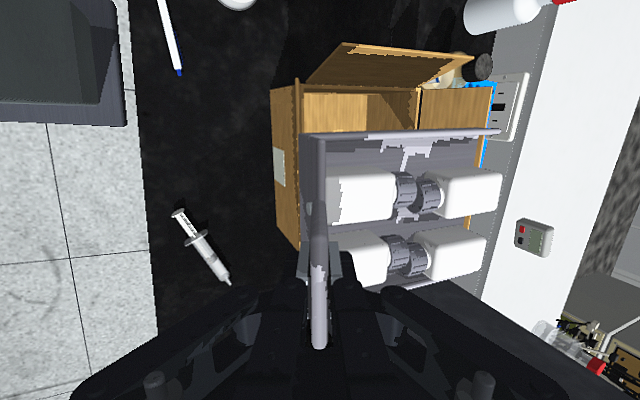

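View pics/s16.png

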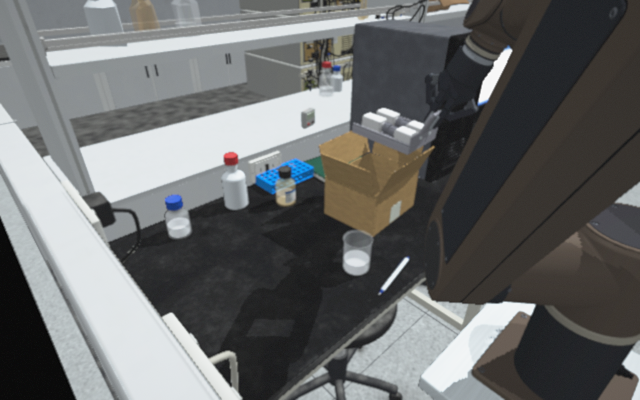

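View pics/d16.png

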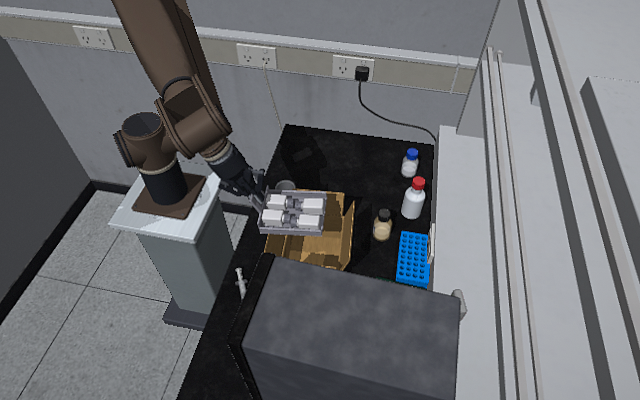

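```bash
python3 -m crank '1 2 2 0 -0.083 0;1 2 2 0 -0.083 0;0 0 2 0 -0.083 0;0 0 0 0 0 0'
python3 - <<'E'
from h import *
S();lipstate()
T=tip(.35,.0,0,.185);go(T,4)
E
```

```text
time: 18.4
eef_pos: [0.4107, -0.1856, 0.2714]
tcp_rot: [0.995, 0.045, 0.093, -0.005]
contact_force: [-0.0, -0.0, -3.3]
opening: 0.08
t 18.4 p [ 0.4107 -0.1856  0.2714] z [ 0.184  0.019 -0.983] x [0.979 0.089 0.185] q [-0.73 -0.36  2.14  0.15  1.24 -0.86] F [-0.  -0.  -3.3] op 0.08
lip in carton [0.0212 0.0007 0.1994] nose-down 9.6 tilt 9.6
shift mm [ -3.6  -0.1 -11.8] rotvec [-0.002 -0.182  0.005] rows 1.01
4 rows each [-1.1 -0.  -2.9] [-0.0006 -0.0455  0.0012]
```

```bash
python3 -m crank '-1 0 -3 0 -0.046 0;-1 0 -3 0 -0.046 0;-1 0 -3 0 -0.046 0;-1 0 -3 0 -0.046 0;0 0 0 0 0 0'
python3 - <<'E'
from h import *
S();lipstate();save('wrist','w17')
T=tip(.52,.0,0,.18);go(T,4)
T=tip(.75,.0,0,.17);go(T,4)
E
```

```text
time: 19.02
eef_pos: [0.4049, -0.1871, 0.2828]
tcp_rot: [0.999, 0.045, 0.0, -0.001]
contact_force: [-0.6, 0.0, -3.2]
opening: 0.084
t 19.02 p [ 0.4049 -0.1871  0.2828] z [ 0.001  0.002 -1.   ] x [0.996 0.089 0.001] q [-0.66 -0.28  2.05  0.    1.37 -0.75] F [-0.6  0.  -3.2] op 0.084
lip in carton [-0.0005 -0.0006  0.1851] nose-down 20.2 tilt 20.2
shift mm [ 18.8  -1.  -15.5] rotvec [-0.002 -0.167  0.003] rows 0.93
4 rows each [ 4.5 -0.3 -4.2] [-0.0005 -0.0417  0.0007]
shift mm [ 48.7  -1.  -28.1] rotvec [-0.003 -0.397  0.003] rows 2.2
4 rows each [11.1 -0.3 -8.8] [-0.0006 -0.0992  0.0007]
```

View pics/w17.png

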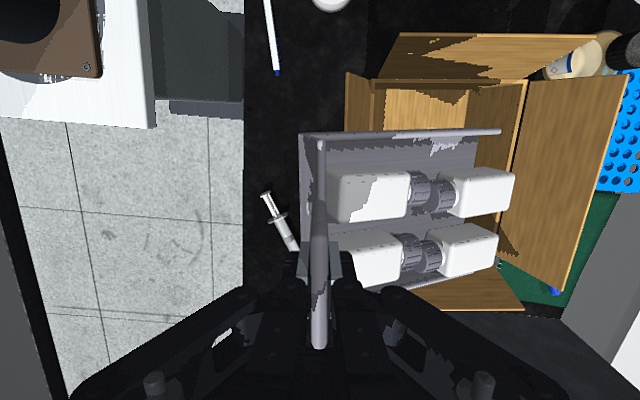

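```bash
python3 -m crank '4 0 -4 0 -0.042 0;4 0 -4 0 -0.042 0;4 0 -4 0 -0.042 0;4 0 -4 0 -0.042 0;0 0 0 0 0 0'
python3 - <<'E'
from h import *
S();lipstate();save('wrist','w18')
T=tip(.75,.0,0,.17);go(T,4)
E
```

```text
time: 19.7
eef_pos: [0.4222, -0.1857, 0.2977]
tcp_rot: [0.996, 0.045, -0.083, 0.003]
contact_force: [1.1, 1.1, -1.6]
opening: 0.079
t 19.7 p [ 0.4222 -0.1857  0.2977] z [-0.166 -0.013 -0.986] x [ 0.982  0.088 -0.166] q [-0.58 -0.16  1.93 -0.1   1.5  -0.65] F [ 1.1  1.1 -1.6] op 0.079
lip in carton [-0.0013 -0.0006  0.1795] nose-down 29.9 tilt 29.9
shift mm [ 28.9  -1.1 -18.2] rotvec [-0.002 -0.228  0.003] rows 1.27
4 rows each [ 6.8 -0.3 -5.2] [-0.0005 -0.0571  0.0008]
```

View pics/w18.png

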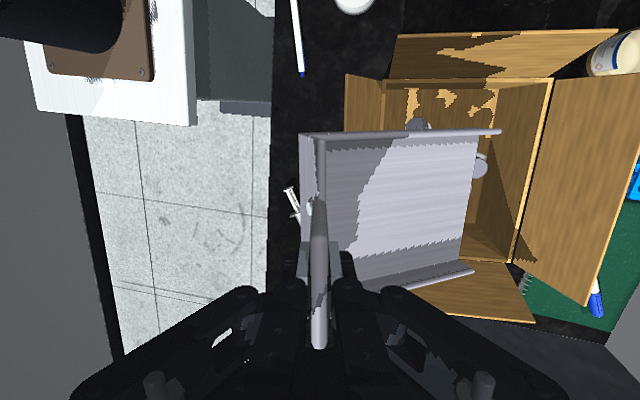

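```bash
python3 -m crank '7 0 -6 0 -0.058 0;7 0 -6 0 -0.058 0;7 0 -6 0 -0.058 0;7 0 -6 0 -0.058 0;0 0 0 0 0 0'
python3 -m crank '0 0 0 0 0 0;0 0 0 0 0 0'
python3 - <<'E'
from h import *
S();lipstate();save('wrist','w19');save('scene','s19')
T=tip(0,.0,0,.24);go(T,6)
E
```

```text
time: 20.38
eef_pos: [0.4547, -0.1827, 0.3131]
tcp_rot: [0.979, 0.044, -0.198, 0.008]
contact_force: [0.9, 0.5, -2.1]
opening: 0.083
time: 20.62
eef_pos: [0.4536, -0.1828, 0.3138]
tcp_rot: [0.979, 0.043, -0.198, 0.008]
contact_force: [-0.4, -0.5, -2.0]
opening: 0.076
t 20.62 p [ 0.4536 -0.1828  0.3138] z [-0.387 -0.033 -0.922] x [ 0.918  0.081 -0.388] q [-0.48  0.03  1.75 -0.21  1.7  -0.56] F [-0.4 -0.5 -2. ] op 0.076
lip in carton [ 1.000e-04 -7.000e-04  1.729e-01] nose-down 43.1 tilt 43.1
shift mm [-57.8  -1.   54. ] rotvec [-0.     0.753  0.001] rows 4.18
6 rows each [-12.2  -0.2   5.7] [-1.000e-04  1.255e-01  2.000e-04]
```

View pics/w19.png

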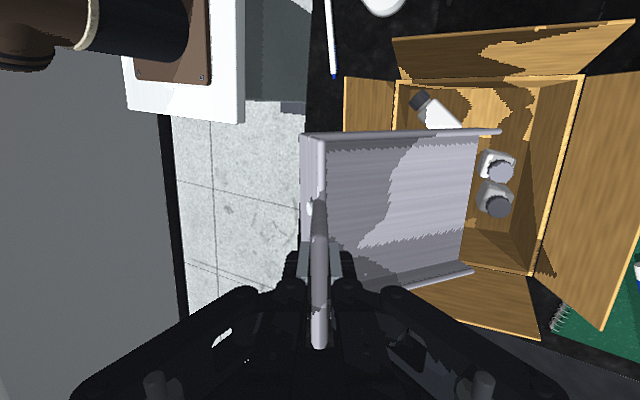

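```bash
python3 -m crank '-11 0 -8 0 0.125 0;-11 0 0 0 0.125 0;-11 0 4 0 0.125 0;-11 0 7 0 0.125 0;-11 0 9 0 0.125 0'
python3 -m crank '-6 0 2 0 0.1 0;0 0 -20 0 0 0;0 0 0 0 0 0'
python3 - <<'E'
from h import *
S();lipstate();save('wrist','w20')
T=now();T[:3,3]=[.43,.10,.30];go(T)
E
```

```text
time: 21.35
eef_pos: [0.4033, -0.1872, 0.3098]
tcp_rot: [0.992, 0.044, 0.115, -0.005]
contact_force: [-0.2, -0.2, -2.1]
opening: 0.079
time: 21.72
eef_pos: [0.3919, -0.1889, 0.3266]
tcp_rot: [0.986, 0.043, 0.163, -0.006]
contact_force: [-0.3, -1.2, -1.6]
opening: 0.081
t 21.73 p [ 0.3919 -0.1889  0.3266] z [ 0.321  0.026 -0.947] x [0.943 0.083 0.322] q [-0.84 -0.51  2.16  0.27  1.3  -0.97] F [-0.3 -1.2 -1.6] op 0.081
lip in carton [ 0.0109 -0.0017  0.2759] nose-down 1.5 tilt 1.5
shift mm [  51.6 -284.1   44.4] rotvec [-0.  0. -0.] rows 4.71
6 rows each [  8.6 -47.4   7.4] [-0.  0. -0.]
```

View pics/w20.png

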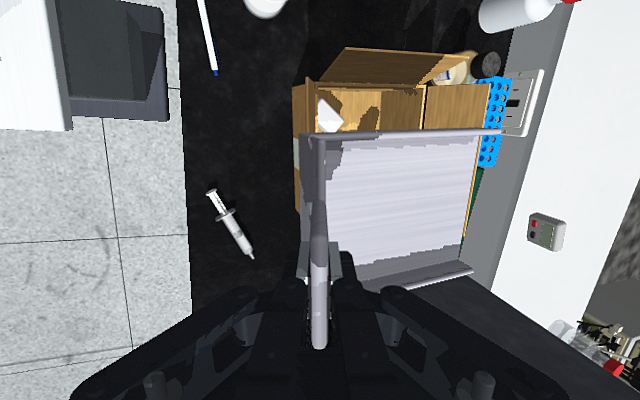

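```bash
python3 -m crank '7 -35 3 0 0 0;9 -50 5 0 0 0;9 -50 5 0 0 0;9 -50 5 0 0 0;9 -50 8 0 0 0'
python3 - <<'E'
from h import *
S();G=poseT([.4121,.2286,.0515],[.978,.114,.175,-.021]);G2=G.copy();G2[2,3]=.12
go(G2)
E
```

```text
time: 22.4
eef_pos: [0.4202, 0.0522, 0.3139]
tcp_rot: [0.986, 0.044, 0.162, -0.008]
contact_force: [0.2, -0.4, -3.0]
opening: 0.079
t 22.4 p [0.4202 0.0522 0.3139] z [ 0.319  0.03  -0.947] x [0.944 0.084 0.32 ] q [-0.17 -0.58  2.22  0.09  1.18 -0.28] F [ 0.2 -0.4 -3. ] op 0.079
shift mm [ -54.9 -176.1  186.5] rotvec [ 0.047  0.028 -0.135] rows 4.23
5 rows each [ -9.5 -35.1  37.8] [ 0.0094  0.0057 -0.0271]
```

```bash
python3 -m crank '-10 -37 32 0.01 0.006 -0.027;-10 -37 36 0.01 0.006 -0.027;-9 -35 38 0.01 0.006 -0.027;-9 -34 38 0.009 0.006 -0.027;-9 -34 40 0.009 0.006 -0.027'
python3 -m crank '0 0 0 0 0 0'
python3 - <<'E'
from h import *
S();G=poseT([.4121,.2286,.0515],[.978,.114,.175,-.021]);Tt=now()@tool2tray();print(Tt[:3,3],Tt[:3,2]); go(G,3)
E
```

```text
time: 23.02
eef_pos: [0.4106, 0.2302, 0.1241]
tcp_rot: [0.978, 0.115, 0.176, -0.022]
contact_force: [1.0, -0.0, -2.2]
opening: 0.081
time: 23.15
eef_pos: [0.4069, 0.2293, 0.1198]
tcp_rot: [0.978, 0.116, 0.17, -0.021]
contact_force: [-0.2, -1.0, -2.9]
opening: 0.08
t 23.15 p [0.4069 0.2293 0.1198] z [ 0.327  0.08  -0.942] x [0.916 0.22  0.337] q [ 0.31 -0.24  2.36 -0.04  0.68  0.1 ] F [-0.2 -1.  -2.9] op 0.08
[0.48246686 0.24796159 0.06895614] [0.01072687 0.00240271 0.99993958]
shift mm [-18.4   2.   66. ] rotvec [-0.001  0.011  0.003] rows 1.11
3 rows each [-6.2  0.7 22. ] [-0.0005  0.0037  0.0011]
```

```bash
python3 -m crank '-8 0 24 0 0.006 0;-7 0 21 0 0.005 0;-5 0 15 0 0 0;0 0 0 0 0 0'
python3 - <<'E'
from h import *
S();Tt=now()@tool2tray();print(Tt[:3,3],Tt[:3,2])
E
```

```text
time: 23.65
eef_pos: [0.4136, 0.2286, 0.0622]
tcp_rot: [0.977, 0.113, 0.18, -0.022]
contact_force: [-0.2, 0.4, -2.9]
opening: 0.081
t 23.65 p [0.4136 0.2286 0.0622] z [ 0.347  0.083 -0.934] x [0.909 0.213 0.357] q [ 0.3  -0.11  2.39 -0.05  0.5   0.11] F [-0.2  0.4 -2.9] op 0.081
[0.49033548 0.24715275 0.01303459] [-0.01059584 -0.00297884  0.99993943]
```

```bash
python3 -m crank '-3 0 8 0 -0.01 0;-2 0 4 0 0 0;0 0 0 0 0 0'
python3 - <<'E'
from h import *
S();Tt=now()@tool2tray();print(Tt[:3,3],Tt[:3,2])
E
```

```text
time: 24.02
eef_pos: [0.4141, 0.2292, 0.0502]
tcp_rot: [0.977, 0.114, 0.177, -0.022]
contact_force: [0.0, 0.3, -1.3]
opening: 0.082
t 24.02 p [0.4141 0.2292 0.0502] z [ 0.341  0.082 -0.936] x [0.911 0.214 0.351] q [ 0.3  -0.08  2.38 -0.05  0.48  0.11] F [ 0.   0.3 -1.3] op 0.082
[0.49052291 0.24773749 0.00051063] [-0.00425708 -0.0016226   0.99998962]
```

Touching down. Release and retreat along the tab.

```bash
python3 -m crank '0 0 0 0 0 0;0 0 0 0 0 0;0 0 0 0 0 0;0 0 0 0 0 0' 0
python3 -m crank '0 0 -20 0 0 0;0 0 -50 0 0 0;0 0 -50 0 0 0;0 0 -50 0 0 0;0 0 0 0 0 0'
python3 - <<'E'
from h import *
S();save('wrist','w21');save('scene','s21')
T=poseT([.46,.0,.42],[1,0,0,0]);T[:3,:3]=down(0.09-np.pi/2);go(T)
T[:3,:3]=down(0.09);go(T)
E
```

```text
time: 24.52
eef_pos: [0.4135, 0.2291, 0.0497]
tcp_rot: [0.977, 0.113, 0.177, -0.021]
contact_force: [-0.3, 0.8, 0.6]
opening: 0.497
time: 25.15
eef_pos: [0.3574, 0.2159, 0.2144]
tcp_rot: [0.976, 0.114, 0.182, -0.023]
contact_force: [-0.0, 0.9, -0.1]
opening: 0.503
t 25.15 p [0.3574 0.2159 0.2144] z [ 0.35   0.085 -0.933] x [0.908 0.214 0.36 ] q [ 0.32 -0.54  2.38 -0.03  0.93  0.1 ] F [-0.   0.9 -0.1] op 0.503
shift mm [ 123.1  232.9 -179.6] rotvec [-0.308 -0.264  1.692] rows 9.66
11 rows each [ 24.3  11.1 -15.5] [-0.028  -0.024   0.1538]
shift mm [ 123.1  232.9 -179.6] rotvec [-0.027 -0.358  0.14 ] rows 5.14
6 rows each [ 18.2  38.  -32.5] [-0.0046 -0.0596  0.0233]
```

View pics/w21.png

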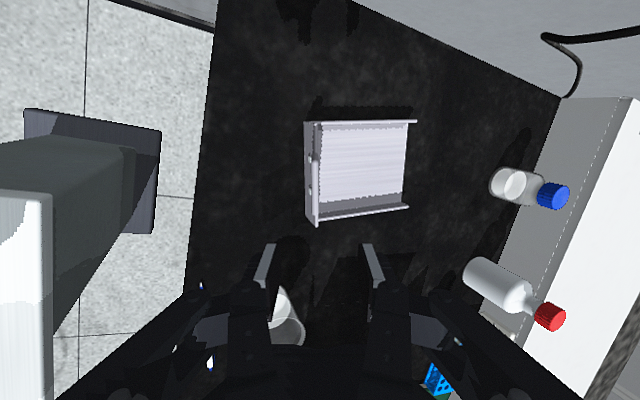

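View pics/s21.png

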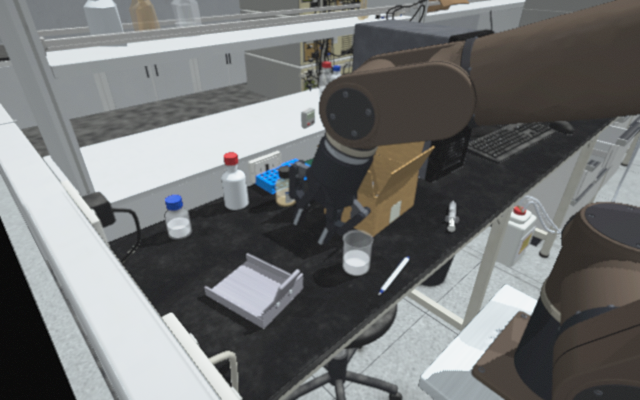

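```bash
python3 -m crank '18 20 -35 -0.005 -0.06 0.023;18 38 -35 -0.005 -0.06 0.023;18 38 -33 -0.005 -0.06 0.023;18 38 -33 -0.005 -0.06 0.023;18 38 -33 -0.005 -0.06 0.023' -1 30
python3 -m crank '18 55 -20 0 -0.06 0.023;0 0 0 0 0 0;0 0 0 0 0 0'
python3 - <<'E'
from h import *
S();save('wrist','w22')
E
```

```text
time: 25.88
eef_pos: [0.4336, 0.0519, 0.3913]
tcp_rot: [0.998, 0.056, 0.025, -0.003]
contact_force: [0.1, -0.1, -0.3]
opening: -0.001
time: 26.25
eef_pos: [0.456, 0.0006, 0.4109]
tcp_rot: [0.999, 0.045, -0.004, -0.002]
contact_force: [-0.2, 0.3, -0.1]
opening: 0.003
t 26.25 p [0.456  0.0006 0.4109] z [-0.008  0.003 -1.   ] x [ 0.996  0.091 -0.008] q [-0.22 -0.29  1.83  0.    1.61 -0.31] F [-0.2  0.3 -0.1] op 0.003
```

View pics/w22.png

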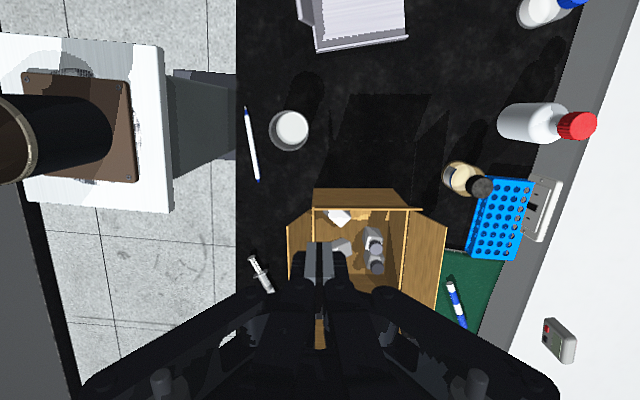

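```bash
python3 - <<'E'
from h import *
im=cv2.imread('pics/w22.png');cv2.imwrite('pics/w22a.png',cv2.resize(im[180:300,280:460],None,fx=4.4,fy=4.4,interpolation=cv2.INTER_CUBIC))
im=cv2.imread('pics/w1.png');cv2.imwrite('pics/w1c.png',cv2.resize(im[120:330,450:640],None,fx=2.8,fy=2.8,interpolation=cv2.INTER_CUBIC))
# left flap angle: project edge for angles
for c,k in (('wrist',1),):
  for ph in (1.6,1.7,1.8,1.9,2.0,2.1):
    P=[(trayT(C)@[sx*.074,.1-.079*np.cos(ph),.115+.079*np.sin(ph),1])[:3] for sx in(-1,1)]
    N=[(trayT(C)@[-.08+.079*np.cos(ph),sy*.098,.118+.079*np.sin(ph),1])[:3] for sy in(1,)]
    F=[(trayT(C)@[.08-.079*np.cos(ph),sy*.098,.118+.079*np.sin(ph),1])[:3] for sy in(1,)]
    print(ph,'L',[((proj('wrist',x)[0]-[280,180])*4.4).round().tolist() for x in P],'N',[((proj('wrist',x)[0]-[280,180])*4.4).round().tolist() for x in N],'F',[((proj('wrist',x)[0]-[280,180])*4.4).round().tolist() for x in F])
print('rim',[((proj('wrist',(trayT(C)@[x,y,.115,1])[:3])[0]-[280,180])*4.4).round().tolist() for x,y in [(-.08,.1),(.08,.1)]])
s1=dict(eef_pos=np.array([.5511,.0837,.4478]),tcp_rot=[.7915,-.6111,-.002,.002])
s1['tcp_rot']=R.from_matrix(ori([-.006,.001,-1],[.253,-.967,-.002])).as_quat()
b=lambda x,y:(370+x/3.3,120+y/3.3)
for z in (.185,.19): print(z,[(np.linalg.inv(trayT(C))@[*onplane('wrist',b(*q),z,s1),1])[:3].round(4) for q in [(669,207),(538,490)]])
for z in (.185,.19): print('near',z,[(np.linalg.inv(trayT(C))@[*onplane('wrist',b(*q),z,s1),1])[:3].round(4) for q in [(90,495),(462,549)]])
for z in (.185,.19): print('far',z,[(np.linalg.inv(trayT(C))@[*onplane('wrist',b(*q),z,s1),1])[:3].round(4) for q in [(222,52),(655,131)]])
for z in (.185,.19): print('left',z,[(np.linalg.inv(trayT(C))@[*onplane('wrist',b(*q),z,s1),1])[:3].round(4) for q in [(140,87),(57,415)]])
E
```

```text
1.6 L [[142.0, 213.0], [615.0, 216.0]] N [[115.0, 229.0]] F [[644.0, 232.0]]
1.7 L [[142.0, 189.0], [617.0, 192.0]] N [[90.0, 228.0]] F [[668.0, 232.0]]
1.8 L [[142.0, 164.0], [619.0, 167.0]] N [[65.0, 226.0]] F [[691.0, 230.0]]
1.9 L [[142.0, 139.0], [619.0, 141.0]] N [[42.0, 223.0]] F [[713.0, 227.0]]
2.0 L [[142.0, 113.0], [619.0, 116.0]] N [[20.0, 219.0]] F [[732.0, 223.0]]
2.1 L [[142.0, 88.0], [618.0, 91.0]] N [[-1.0, 215.0]] F [[749.0, 219.0]]
rim [[132.0, 133.0], [561.0, 135.0]]
0.185 [array([ 0.0735, -0.1201,  0.185 ]), array([-0.0743, -0.1203,  0.185 ])]
0.19 [array([ 0.074 , -0.1153,  0.19  ]), array([-0.072 , -0.1155,  0.19  ])]
near 0.185 [array([-0.1139,  0.0998,  0.185 ]), array([-0.1134, -0.0957,  0.185 ])]
near 0.19 [array([-0.111 ,  0.1019,  0.19  ]), array([-0.1105, -0.0912,  0.19  ])]
far 0.185 [array([0.1049, 0.0991, 0.185 ]), array([ 0.1047, -0.0986,  0.185 ])]
far 0.19 [array([0.1051, 0.1012, 0.19  ]), array([ 0.1048, -0.0941,  0.19  ])]
left 0.185 [array([0.0848, 0.1295, 0.185 ]), array([-0.0735,  0.1267,  0.185 ])]
left 0.19 [array([0.0852, 0.1312, 0.19  ]), array([-0.0712,  0.1285,  0.19  ])]
```

View pics/w22a.png

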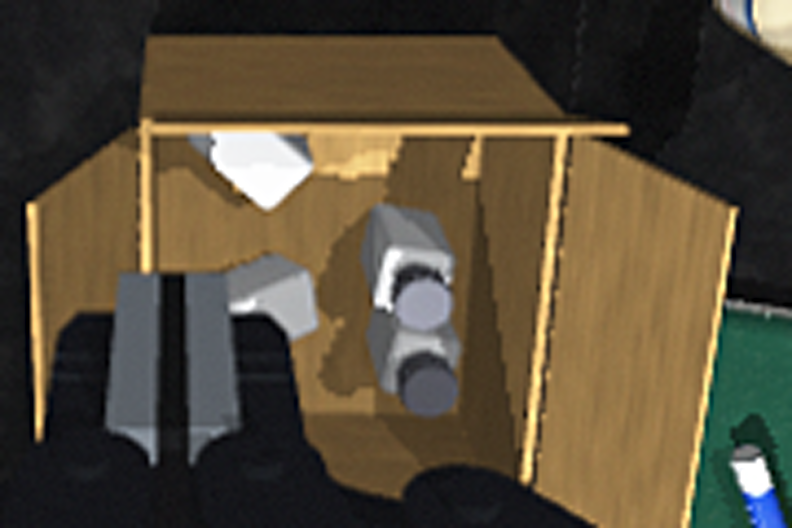

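View pics/w1c.png

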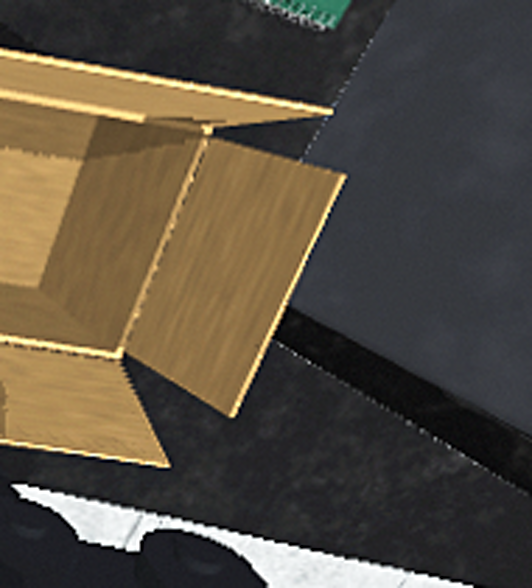

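```bash
python3 - <<'E'
from h import *
s1=dict(eef_pos=np.array([.5511,.0837,.4478]));s1['tcp_rot']=R.from_matrix(ori([-.006,.001,-1],[.253,-.967,-.002])).as_quat()
k=lambda x,y:(450+x/2.8,120+y/2.8)
for q in [(220,305),(300,165),(388,15),(532,490)]:
    P=onplane('wrist',k(*q),0,s1); print(P.round(3),(np.linalg.inv(trayT(C))@[*P,1])[:3].round(3))
# waypoint for left flap
def W(x,y,z,a=C[2]):
    T=np.eye(4);T[:3,:3]=down(a);T[:3,3]=(trayT(C)@[x,y,z,1])[:3];return T
S();go(W(0,.165,.20))
E
```

```text
[ 0.492 -0.425  0.   ] [-0.066 -0.246  0.   ]
[ 0.614 -0.428  0.   ] [ 0.055 -0.26   0.   ]
[ 0.731 -0.434  0.   ] [ 0.172 -0.276  0.   ]
[ 0.399 -0.787  0.   ] [-0.19  -0.599  0.   ]
t 26.3 p [0.4556 0.0011 0.4112] z [-0.007  0.003 -1.   ] x [ 0.996  0.092 -0.007] q [-0.22 -0.29  1.83  0.    1.61 -0.31] F [-0.4  0.2  0.4] op -0.002
shift mm [ 65.3  17.5 210.7] rotvec [-0.003  0.007  0.002] rows 3.57
4 rows each [16.2  4.3 52.7] [-0.0008  0.0018  0.0006]
```

```bash
python3 -m crank '16 4 50 0 0 0;16 4 50 0 0 0;16 4 50 0 0 0;16 4 50 0 0 0;0 0 0 0 0 0'
python3 - <<'E'
from h import *
def W(x,y,z,a=C[2]):
    T=np.eye(4);T[:3,:3]=down(a);T[:3,3]=(trayT(C)@[x,y,z,1])[:3];return T
S();go(W(0,.165,.17))
go(W(0,.04,.165))
E
```

```text
time: 26.92
eef_pos: [0.517, -0.0073, 0.2076]
tcp_rot: [0.999, 0.047, -0.007, -0.002]
contact_force: [-0.0, -0.2, 1.0]
opening: -0.001
t 26.93 p [ 0.517  -0.0073  0.2076] z [-0.015  0.004 -1.   ] x [ 0.996  0.093 -0.015] q [-0.21 -0.03  1.98  0.    1.22 -0.3 ] F [-0.  -0.2  1. ] op -0.001
shift mm [ 4.   3.  37.6] rotvec [-0.005  0.015  0.004] rows 0.61
1 rows each [ 4.   3.  37.6] [-0.0054  0.0146  0.004 ]
shift mm [  3.6 128.1  41.9] rotvec [-0.005  0.015  0.004] rows 2.17
3 rows each [ 1.2 42.7 14.1] [-0.0018  0.0049  0.0013]
```

```bash
python3 -m crank '4 2 36 0 0.015 0;0 30 0 0 0 0;0 30 0 0 0 0;0 30 0 0 0 0;0 30 2 0 0 0'
python3 -m crank '0 5 10 0 0 0;0 0 0 0 0 0'
python3 - <<'E'
from h import *
S();print((np.linalg.inv(trayT(C))@now()[:,3]).round(4));save('wrist','w23')
E
```

```text
time: 27.55
eef_pos: [0.5364, -0.1305, 0.1784]
tcp_rot: [0.999, 0.046, 0.008, -0.0]
contact_force: [0.3, -0.3, 0.4]
opening: 0.002
time: 27.8
eef_pos: [0.5357, -0.1344, 0.1653]
tcp_rot: [0.999, 0.046, 0.006, -0.001]
contact_force: [-0.1, 0.5, 0.0]
opening: 0.003
t 27.8 p [ 0.5357 -0.1344  0.1653] z [ 0.011  0.003 -1.   ] x [0.996 0.092 0.011] q [-0.43  0.08  1.94  0.01  1.11 -0.53] F [-0.1  0.5  0. ] op 0.003
[0.0038 0.0396 0.1653 1.    ]
```

View pics/w23.png

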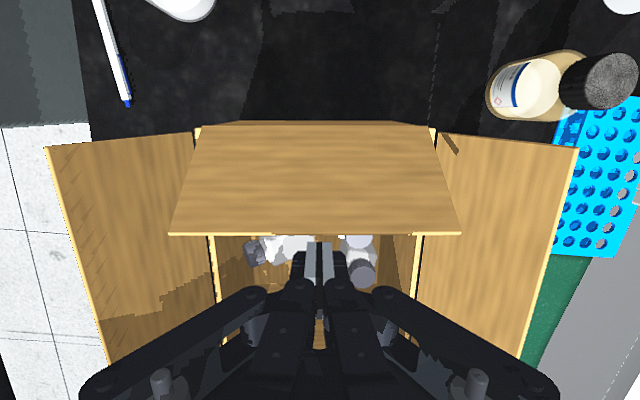

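```bash
python3 -m crank '0 0 -40 0 0 0;0 -20 -5 0 0 0;0 -8 0 0 0 0;0 0 0 0 0 0'
python3 - <<'E'
from h import *
S();print((np.linalg.inv(trayT(C))@now()[:,3]).round(4));save('wrist','w24')
E
```

```text
time: 28.35
eef_pos: [0.5322, -0.1059, 0.2089]
tcp_rot: [0.999, 0.047, 0.005, -0.002]
contact_force: [0.1, 0.6, 0.2]
opening: -0.002
t 28.35 p [ 0.5322 -0.1059  0.2089] z [ 0.009  0.004 -1.   ] x [0.996 0.093 0.01 ] q [-0.39  0.01  1.93  0.01  1.2  -0.48] F [0.1 0.6 0.2] op -0.002
[0.0029 0.0682 0.2089 1.    ]
```

View pics/w24.png

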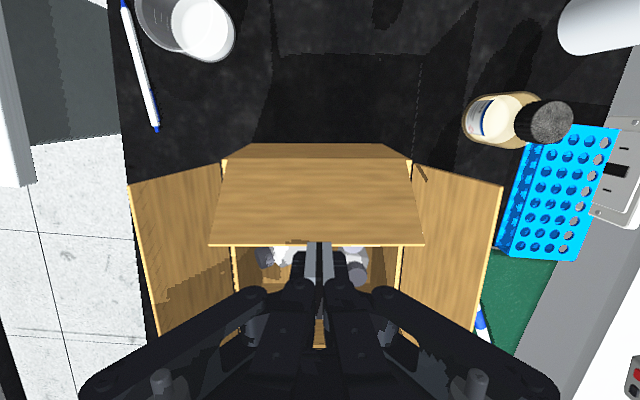

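```bash
python3 -m crank '0 -4 30 0 0 0;0 0 30 0 0 0;0 10 15 0 0 0;0 15 10 0 0 0;0 0 0 0 0 0'
python3 - <<'E'
from h import *
S();print((np.linalg.inv(trayT(C))@now()[:,3]).round(4));save('wrist','w25')
E
```

```text
time: 29.02
eef_pos: [0.536, -0.1298, 0.1248]
tcp_rot: [0.999, 0.045, 0.006, -0.001]
contact_force: [0.1, -0.2, 0.6]
opening: 0.006
t 29.02 p [ 0.536  -0.1298  0.1248] z [ 0.011  0.003 -1.   ] x [0.996 0.089 0.011] q [-0.42  0.12  1.97  0.01  1.03 -0.52] F [ 0.1 -0.2  0.6] op 0.006
[0.0046 0.0441 0.1248 1.    ]
```

View pics/w25.png

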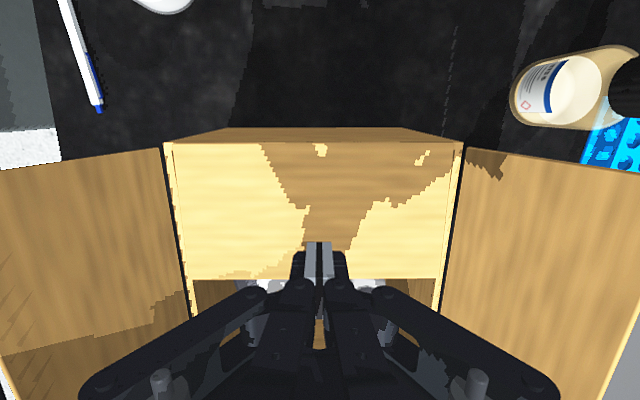

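```bash
python3 -m crank '0 8 4 0 0 0;0 0 4 0 0 0;0 0 3 0 0 0;0 0 0 0 0 0'
python3 - <<'E'
from h import *
S();print((np.linalg.inv(trayT(C))@now()[:,3]).round(4))
E
```

```text
time: 29.58
eef_pos: [0.5377, -0.137, 0.1175]
tcp_rot: [0.999, 0.046, 0.006, -0.0]
contact_force: [-5.2, -0.6, 12.9]
opening: 0.002
t 29.57 p [ 0.5377 -0.137   0.1175] z [ 0.013  0.001 -1.   ] x [0.996 0.092 0.013] q [-0.43  0.14  1.97  0.01  1.02 -0.53] F [-5.2 -0.6 12.9] op 0.002
[0.0056 0.0368 0.1175 1.    ]
```

```bash
python3 -m crank '0 0 -55 0 0 0;0 0 -60 0 0 0;0 20 -15 0 0 0;0 50 0 0 0 0;0 50 0 0 0 0'
python3 -m crank '0 50 0 0 0 0;0 28 0 0 0 0;0 0 0 0 0 0'
python3 - <<'E'
from h import *
S();print((np.linalg.inv(trayT(C))@now()[:,3]).round(4));save('wrist','w26');save('scene','s26');save('side','d26')
E
```

```text
time: 30.2
eef_pos: [0.5461, -0.2571, 0.2434]
tcp_rot: [0.999, 0.046, 0.006, -0.001]
contact_force: [0.9, -0.4, 0.4]
opening: -0.002
time: 30.58
eef_pos: [0.5525, -0.3356, 0.2419]
tcp_rot: [0.999, 0.044, 0.005, -0.002]
contact_force: [-0.2, 0.3, -0.2]
opening: 0.002
t 30.57 p [ 0.5525 -0.3356  0.2419] z [ 0.009  0.004 -1.   ] x [0.996 0.088 0.01 ] q [-0.71  0.21  1.64  0.01  1.28 -0.8 ] F [-0.2  0.3 -0.2] op 0.002
[ 0.0026 -0.1624  0.2419  1.    ]
```

View pics/w26.png

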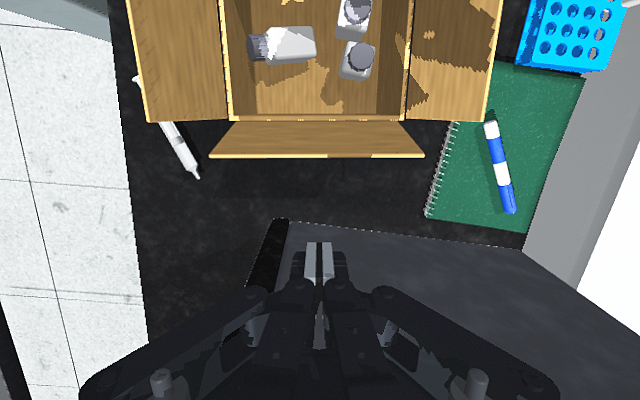

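View pics/d26.png

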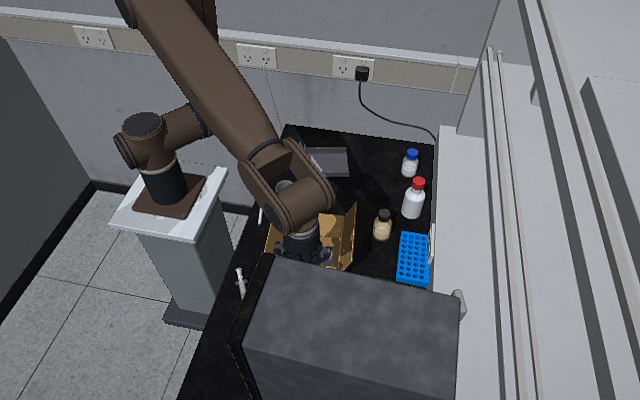

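View pics/s26.png

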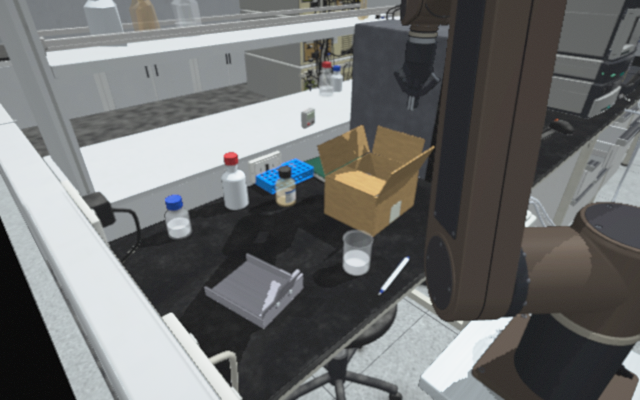

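```bash
python3 -m crank '0 -12 0 0 0 0;0 0 30 0 0 0;0 0 0 0 0 0'
python3 -m crank '0 0 30 0 0 0;0 0 22 0 0 0;0 0 0 0 0 0'
python3 - <<'E'
from h import *
S();print((np.linalg.inv(trayT(C))@now()[:,3]).round(4));save('wrist','w27');save('scene','s27')
E
```

```text
time: 31.1
eef_pos: [0.5514, -0.3189, 0.2111]
tcp_rot: [0.999, 0.046, 0.004, -0.003]
contact_force: [-0.1, -0.5, -0.9]
opening: -0.0
time: 31.48
eef_pos: [0.5525, -0.3201, 0.1607]
tcp_rot: [0.999, 0.046, 0.005, -0.002]
contact_force: [-0.9, 1.1, 1.3]
opening: 0.001
t 31.48 p [ 0.5525 -0.3201  0.1607] z [ 0.009  0.005 -1.   ] x [0.996 0.092 0.009] q [-0.69  0.27  1.73  0.01  1.14 -0.78] F [-0.9  1.1  1.3] op 0.001
[ 0.004  -0.147   0.1607  1.    ]
```

View pics/w27.png

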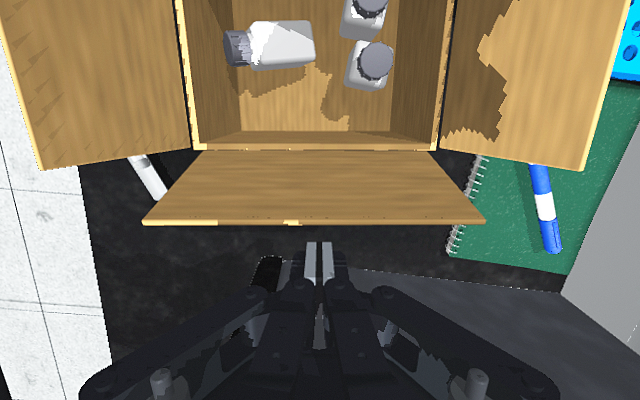

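```bash
python3 -m crank '0 -24 2 0 0 0;0 -24 2 0 0 0;0 -20 7 0 0 0;0 -20 8 0 0 0;0 -15 14 0 0 0'
python3 -m crank '0 0 3 0 0 0;0 0 0 0 0 0'
python3 - <<'E'
from h import *
S();print((np.linalg.inv(trayT(C))@now()[:,3]).round(4));save('wrist','w28')
E
```

```text
time: 32.2
eef_pos: [0.5442, -0.2172, 0.1286]
tcp_rot: [0.999, 0.046, 0.006, -0.001]
contact_force: [0.6, -0.9, -0.3]
opening: -0.0
time: 32.45
eef_pos: [0.544, -0.2188, 0.1252]
tcp_rot: [0.999, 0.046, 0.005, -0.001]
contact_force: [-0.3, 0.3, 0.6]
opening: -0.001
t 32.45 p [ 0.544  -0.2188  0.1252] z [ 0.01   0.003 -1.   ] x [0.996 0.091 0.011] q [-0.56  0.2   1.89  0.01  1.05 -0.65] F [-0.3  0.3  0.6] op -0.001
[ 0.0046 -0.0453  0.1252  1.    ]
```

View pics/w28.png

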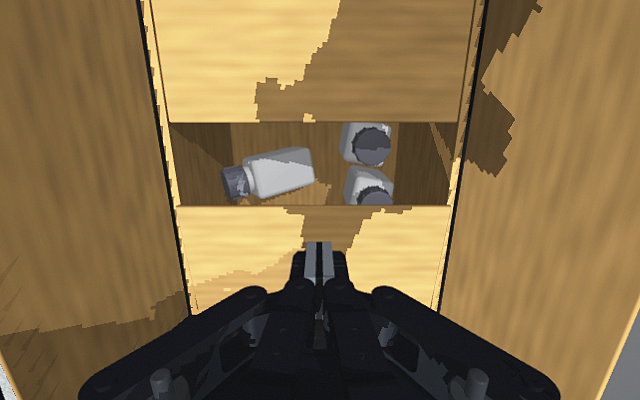

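Right flap nearly flat; press down to the stop.

```bash
python3 -m crank '0 -6 4 0 0 0;0 0 4 0 0 0;0 0 3 0 0 0;0 0 0 0 0 0'
python3 -m crank '0 0 -50 0 0 0;0 0 -60 0 0 0;0 0 -60 0 0 0;0 0 -30 0 0 0;0 0 0 0 0 0'
python3 - <<'E'
from h import *
S();print((np.linalg.inv(trayT(C))@now()[:,3]).round(4));save('wrist','w29')
E
```

```text
time: 33.0
eef_pos: [0.5441, -0.2128, 0.1177]
tcp_rot: [0.999, 0.046, 0.006, -0.001]
contact_force: [-4.9, 3.6, 11.8]
opening: 0.0
time: 33.62
eef_pos: [0.5427, -0.2142, 0.3187]
tcp_rot: [0.999, 0.046, 0.009, 0.001]
contact_force: [0.5, -0.5, -0.1]
opening: -0.003
t 33.62 p [ 0.5427 -0.2142  0.3187] z [ 0.018 -0.001 -1.   ] x [0.996 0.091 0.017] q [-0.55  0.02  1.72  0.01  1.39 -0.65] F [ 0.5 -0.5 -0.1] op -0.003
[ 0.0037 -0.0406  0.3187  1.    ]
```

View pics/w29.png

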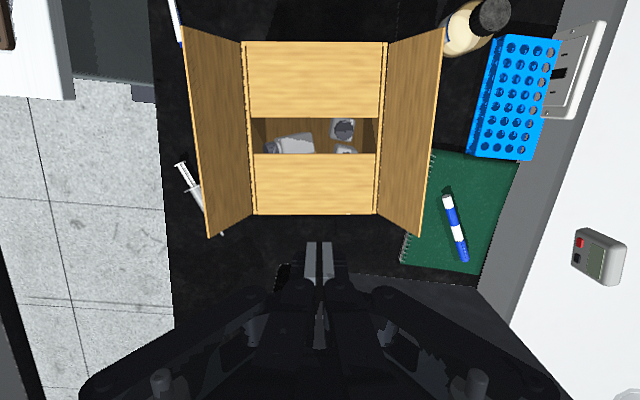

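```bash
python3 -m crank '36 -10 10 0 0 0;36 -10 10 0 0 0;36 -10 15 0 0 0;36 -10 15 0 0 0;4 0 0 0 0.01 0'
python3 -m crank '0 0 0 0 0 0'
python3 - <<'E'
from h import *
S();print((np.linalg.inv(trayT(C))@now()[:,3]).round(4));save('wrist','w30');save('side','d30')
E
```

```text
time: 34.3
eef_pos: [0.6853, -0.1581, 0.2601]
tcp_rot: [0.999, 0.047, 0.007, -0.003]
contact_force: [-0.4, 0.1, -0.6]
opening: 0.002
time: 34.42
eef_pos: [0.6849, -0.1599, 0.2645]
tcp_rot: [0.999, 0.046, 0.009, -0.002]
contact_force: [0.4, 0.1, -0.2]
opening: 0.002
t 34.42 p [ 0.6849 -0.1599  0.2645] z [ 0.018  0.005 -1.   ] x [0.996 0.091 0.018] q [-0.38  0.32  1.48  0.01  1.33 -0.47] F [ 0.4  0.1 -0.2] op 0.002
[1.502e-01 8.000e-04 2.645e-01 1.000e+00]
```

View pics/w30.png

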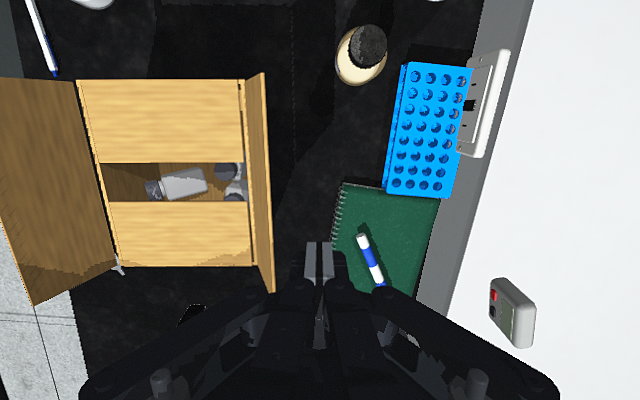

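View pics/d30.png

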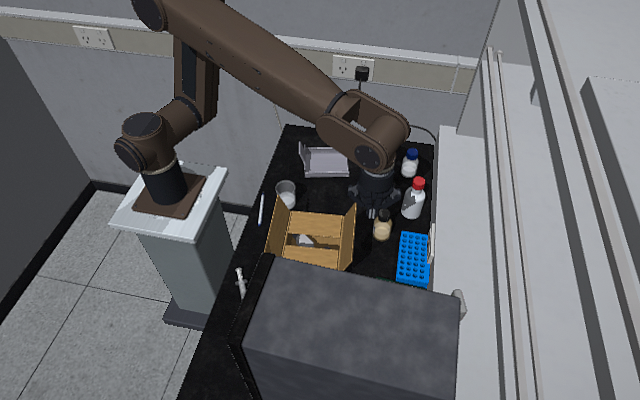

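```bash
python3 -m crank '0 0 40 0 0 0;0 0 40 0 0 0;0 0 24 0 0 0;0 0 0 0 0 0'
python3 -m crank '-25 0 2 0 0 0;-25 0 2 0 0 0;-20 0 3 0 0 0;-20 0 6 0 0 0;-15 0 10 0 0 0'
python3 -m crank '-5 0 8 0 0 0;0 0 0 0 0 0'
python3 - <<'E'
from h import *
S();print((np.linalg.inv(trayT(C))@now()[:,3]).round(4));save('wrist','w31')
E
```

```text
time: 35.02
eef_pos: [0.686, -0.1596, 0.1607]
tcp_rot: [0.999, 0.045, 0.009, -0.002]
contact_force: [-0.1, 0.5, 0.2]
opening: 0.002
time: 35.65
eef_pos: [0.585, -0.1702, 0.1413]
tcp_rot: [0.999, 0.045, 0.014, 0.0]
contact_force: [1.3, 0.1, -0.3]
opening: 0.001
time: 35.9
eef_pos: [0.5792, -0.1698, 0.1302]
tcp_rot: [0.999, 0.045, 0.011, -0.001]
contact_force: [0.4, -0.6, -0.4]
opening: 0.0
t 35.9 p [ 0.5792 -0.1698  0.1302] z [ 0.022  0.003 -1.   ] x [0.996 0.091 0.022] q [-0.46  0.22  1.85  0.01  1.05 -0.56] F [ 0.4 -0.6 -0.4] op 0.0
[4.400e-02 4.000e-04 1.302e-01 1.000e+00]
```

View pics/w31.png

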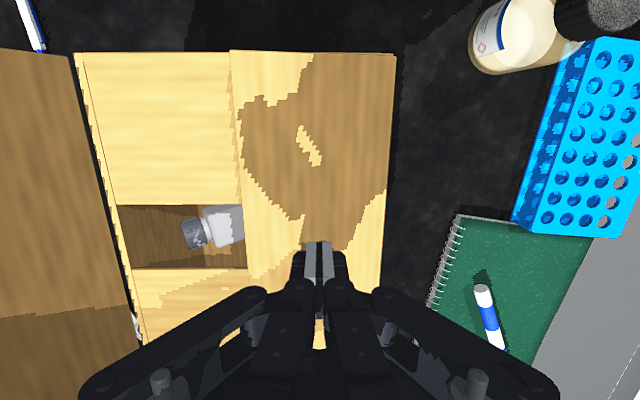

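Far flap close to flat; press at x≈+0.035 until resistance.

```bash
python3 -m crank '-8 0 5 0 0 0;0 0 4 0 0 0;0 0 3 0 0 0;0 0 0 0 0 0'
python3 - <<'E'
from h import *
S();print((np.linalg.inv(trayT(C))@now()[:,3]).round(4))
E
```

```text
time: 36.45
eef_pos: [0.5713, -0.1703, 0.1208]
tcp_rot: [0.999, 0.046, 0.009, -0.001]
contact_force: [-8.6, 2.3, 15.5]
opening: -0.001
t 36.45 p [ 0.5713 -0.1703  0.1208] z [ 0.019  0.004 -1.   ] x [0.996 0.092 0.019] q [-0.46  0.22  1.87  0.01  1.04 -0.56] F [-8.6  2.3 15.5] op -0.001
[3.610e-02 6.000e-04 1.208e-01 1.000e+00]
```

```bash
python3 -m crank '0 0 -50 0 0 0;0 0 -60 0 0 0;-40 0 -35 0 0 0;-50 0 0 0 0 0;-50 0 0 0 0 0'
python3 -m crank '-50 0 5 0 0.01 0;0 0 5 0 0.008 0;0 0 0 0 0 0'
python3 - <<'E'
from h import *
S();print((np.linalg.inv(trayT(C))@now()[:,3]).round(4));save('wrist','w32')
E
```

```text
time: 37.08
eef_pos: [0.4279, -0.1834, 0.2596]
tcp_rot: [0.999, 0.046, 0.011, -0.001]
contact_force: [-1.2, -0.4, 0.5]
opening: -0.002
time: 37.45
eef_pos: [0.3797, -0.1879, 0.2479]
tcp_rot: [0.999, 0.045, 0.02, -0.002]
contact_force: [-0.2, -0.3, -0.8]
opening: -0.005
t 37.45 p [ 0.3797 -0.1879  0.2479] z [ 0.04   0.006 -0.999] x [0.995 0.091 0.04 ] q [-0.72 -0.34  2.16  0.03  1.3  -0.82] F [-0.2 -0.3 -0.8] op -0.005
[-1.564e-01  1.000e-04  2.479e-01  1.000e+00]
```

View pics/w32.png

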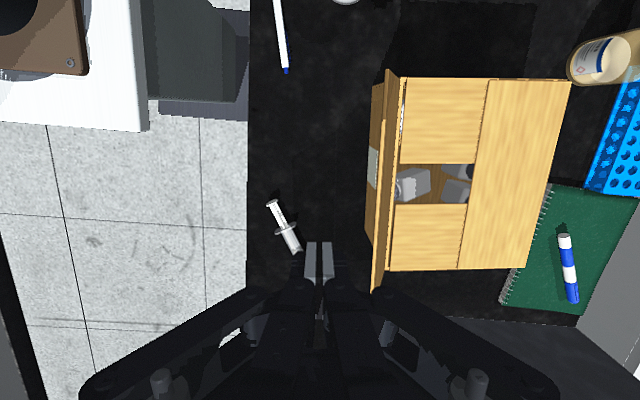

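```bash
python3 -m crank '-1 0 40 0 -0.02 0;-2 0 40 0 -0.02 0;0 0 10 0 0 0;0 0 0 0 0 0'
python3 - <<'E'
from h import *
S();print((np.linalg.inv(trayT(C))@now()[:,3]).round(4))
E
```

```text
time: 38.0
eef_pos: [0.3795, -0.1878, 0.1582]
tcp_rot: [0.999, 0.046, -0.0, -0.001]
contact_force: [0.2, 0.8, 0.1]
opening: 0.002
t 38.0 p [ 0.3795 -0.1878  0.1582] z [-0.001  0.002 -1.   ] x [ 0.996  0.092 -0.001] q [-0.7  -0.22  2.23  0.    1.13 -0.79] F [0.2 0.8 0.1] op 0.002
[-1.565e-01  3.000e-04  1.582e-01  1.000e+00]
```

```bash
python3 -m crank '26 0 0 0 0 0;26 0 0 0 0 0;26 0 0 0 0 0;20 0 8 0 0 0;15 0 12 0 0 0'
python3 -m crank '5 0 8 0 0 0;0 0 0 0 0 0'
python3 - <<'E'
from h import *
S();print((np.linalg.inv(trayT(C))@now()[:,3]).round(4));save('wrist','w33')
E
```

```text
time: 38.62
eef_pos: [0.4941, -0.1784, 0.1408]
tcp_rot: [0.999, 0.046, 0.002, 0.001]
contact_force: [-0.4, -0.1, 0.4]
opening: 0.005
time: 38.88
eef_pos: [0.4967, -0.1771, 0.1305]
tcp_rot: [0.999, 0.046, 0.0, -0.001]
contact_force: [0.1, 0.2, -0.8]
opening: -0.002
t 38.88 p [ 0.4967 -0.1771  0.1305] z [-0.     0.002 -1.   ] x [0.996 0.091 0.   ] q [-0.54  0.07  2.02  0.    1.05 -0.63] F [ 0.1  0.2 -0.8] op -0.002
[-3.880e-02  4.000e-04  1.305e-01  1.000e+00]
```

View pics/w33.png

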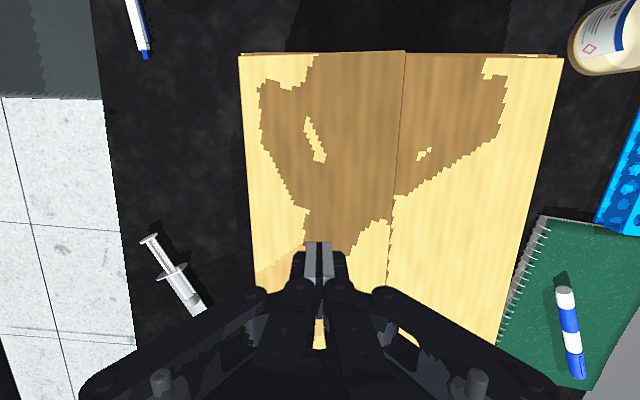

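```bash
python3 -m crank '4 0 5 0 0 0;0 0 4 0 0 0;0 0 3 0 0 0;0 0 0 0 0 0;0 0 0 0 0 0'
python3 -m crank '0 0 -50 0 0 0;0 0 -60 0 0 0;0 0 -60 0 0 0;0 -40 -40 0 0 0;0 -60 0 0 0 0'
python3 -m crank '0 -60 0 0 0 0;0 0 0 0 0 0;0 0 0 0 0 0'
python3 - <<'E'
from h import *
S();save('wrist','w34');save('scene','s34');save('side','d34')
im=cv2.imread('pics/s34.png');cv2.imwrite('pics/s34z.png',cv2.resize(im[120:330,200:460],None,fx=2.8,fy=2.8,interpolation=cv2.INTER_CUBIC))
E
```

```text
time: 39.55
eef_pos: [0.5007, -0.1769, 0.1208]
tcp_rot: [0.999, 0.046, -0.0, -0.001]
contact_force: [-4.2, 2.2, 13.2]
opening: -0.001
time: 40.17
eef_pos: [0.4927, -0.078, 0.3331]
tcp_rot: [0.999, 0.044, 0.004, 0.001]
contact_force: [0.3, 1.1, 0.0]
opening: -0.001
time: 40.55
eef_pos: [0.4857, -0.0178, 0.3281]
tcp_rot: [0.999, 0.046, -0.0, -0.001]
contact_force: [0.4, -0.8, -0.2]
opening: 0.001
t 40.55 p [ 0.4857 -0.0178  0.3281] z [-0.001  0.001 -1.   ] x [ 0.996  0.092 -0.001] q [-0.25 -0.2   1.91  0.    1.44 -0.34] F [ 0.4 -0.8 -0.2] op 0.001
```

View pics/w34.png

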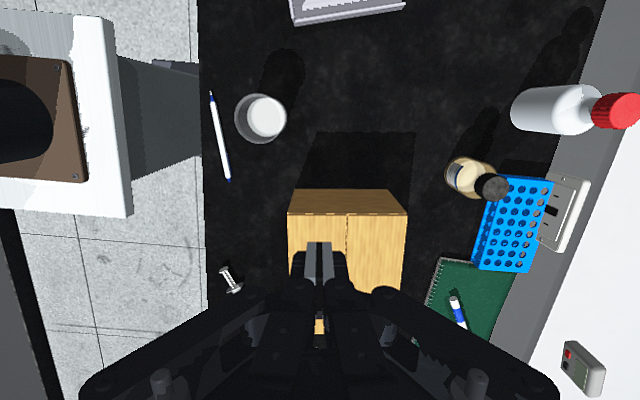

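View pics/s34z.png

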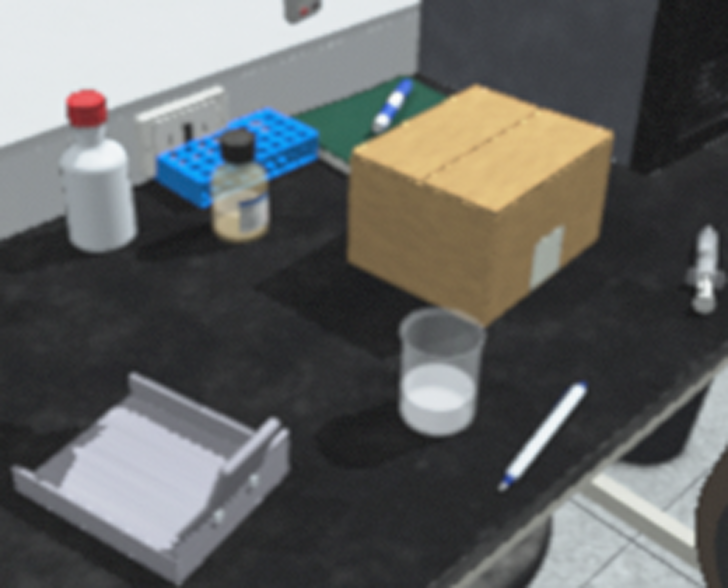

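View pics/d34.png

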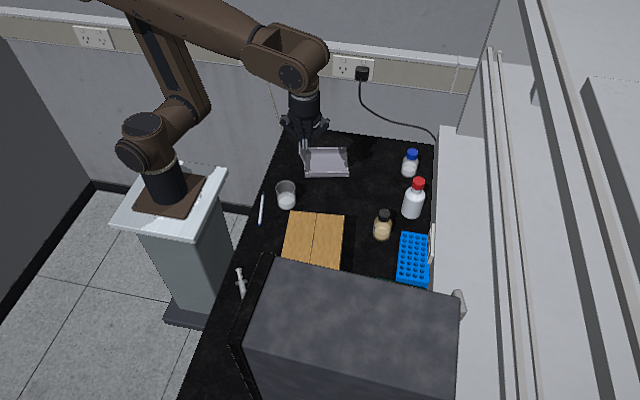

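```bash
python3 - <<'E'
from h import *
print(ctrl.sign_off()); S()
E
```

```text
the job is handed in; nothing more can be done
None
the job is handed in; nothing more can be done
```

The job is handed in, with all four bottles closed up in the carton and about 40 of the 192 s used.

- **Bottles:** two were loose on the bench and I put them in the tray with the two already there. I then tipped the tray about 43° over the carton and all four fell in. I counted all four inside the carton before closing it.
- **Tray:** it is back at its old spot, empty and level, and released. Its middle is about 0.42 m from the carton's.
- **Flaps:** I folded the left and right end flaps first, then the far and near side flaps over them. I pressed each one until it met a firm stop of about 12 to 16 N. On the left end flap the fingers first slipped over its edge when it was half folded, so I came back and pressed it down from above.

The last pictures from all three cameras show:
- the carton closed flat;
- the tray flat and empty;
- no bottle left outside;
- beaker, amber bottle and syringe upright or lying as before. I judged their positions by eye and did not measure how far they might have shifted.

The gripper was clear of everything at the end, and no check failed. Sign-off gives no verdict.

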